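# Turn the guarded gain trimmer with the setting key

## Task

Take the red setting key from its stand, reach it down through the guard opening of the yellow-rimmed module on the trainer board, fit its fork over the recessed knob's bar and turn the knob gently clockwise (seen from above) until it is fully home against its stop. Then draw the key out and put it back in its stand, standing upright with its collar down on the stand. Feel your way, never pressing or wrenching the key in the module with as much as 20 N, and leave the white-rimmed module's knob, the multimeter, the spool and the relay where they are.

Things in the scene. Friction and masses are not known exactly. Their poses are not given: they have to be found in the camera images.
- key_grip (a point): Middle of the red grip of the setting key, a loose upright tool of about 80 g. Key axes: z up the key, x along the slot of its fork, y across it. The grip is a block 26 mm (x) by 16 mm (y) by 44 mm high; take it across the 16 mm (fingers closing along key y). This point is 84 mm above the fork's tips and 19 mm below the grip's top.
- key_tip (a point): Point on the key's axis between the ends of its two prongs. Heights above it: prongs 0-13 mm, web 13-19, shaft (10 mm diameter) to 55, collar (40 mm diameter) 55-59, red grip 59-103. Each prong is 4 mm thick (key y) and 12 mm long (key x); the slot between them is 8 mm wide and runs along key x. Same after a half turn.
- key_collar (a point): Centre of the underside of the key's collar, 55 mm above the tips; it rests on the stand's top when the key is put away.
- key: The same key; its origin is at key_tip, axes as given at key_grip.
- stand_mouth (a point): Centre of the mouth of the key stand, on its top face: a fixed grey block 66 by 66 mm, 68 mm high, with a 28 mm square hole 64 mm deep (edges along the stand's x and y, chamfered 2 mm). The key's fork and shaft hang loosely in it and its collar lies on the top face. The key may stand in it turned any way.
- gain: The yellow-rimmed module: a fixed grey box 74 by 74 mm, 45 mm high, on the blue board; origin at the centre of its underside, z up. Inside sits the knob: a black disc of 28 mm diameter with a white upright bar on it, 24 mm long, 6 mm thick, 10 mm high. The bar's top is 22 mm, the disc's top 12 mm above this origin.
- gain_opening (a point): Centre of the 36 mm square, yellow-rimmed guard opening in the module's 4 mm thick top, on the top face, 45 mm above its underside; axes are the module's. The knob's upright axis is NOT exactly below it: it lies 3 to 6 mm to one side of it, differently each time and not measured: find it by feel or sight. Its mount is stiff.
- gain_knob (a joint): Angle of the yellow-rimmed module's knob, rad, growing clockwise seen from above; hard stops at 0 and 1.9 (fully clockwise). At value q the bar lies along the module's x axis turned by -q about z. It begins between 0.55 and 1.15, turns with a steady friction torque of about 0.04 N m and stays where it is left; some 0.12 N m on the key against the stop is already too much.
- offset_opening (a point): Centre of the guard opening of the other, white-rimmed module, otherwise the same; not to be touched. The two modules may change places.
- offset_bar_end (a point): One end of the white bar of the white-rimmed module's knob, 11 mm from its axis; it must stay where it is.
- case: The trainer case, fixed: 300 mm (x) by 460 mm (y), rim 72 mm high, blue board inside at 52 mm height on which the modules stand; origin at the centre of its underside. Its lid stands open along the case's +y edge, leaning outward, top about 245 mm above the table.
- multimeter: Yellow loose multimeter lying flat, 150 by 78 by 34 mm; origin at the centre of its underside. Leave it alone.
- spool: Loose steel-coloured spool standing on end, 54 mm diameter, 38 mm high; origin at the centre of its underside. Leave it alone.
- relay: Small loose orange relay lying on the blue board in the case, 20 by 16 by 16 mm; origin at the centre of its underside. Leave it alone.
There are look-alikes about, which are no part of the job. What is shaped like the key but blue, green or turquoise is not meant.

How it is judged:
By the outcome, as a careful person would: the job done as asked, in the order asked, and still so for the second after the job is handed in, with the robot touching nothing.
It also fails if it takes over 67 s, if anything falls off the work surface, if the arm or the gripper's body presses on something with over 40 N, if the wrist force passes 120 N, or if a joint passes its speed limit or range.

## Robot

A 6-joint arm with a two-finger parallel gripper is mounted at the origin on the work surface. World frame = base frame: x ahead of the robot, y to its left, z up, the work surface at z = 0. Lengths are in m, angles in rad, forces in N, time in s.
With the tool pointing down it reaches from about 0.375 to 0.75 m from the base axis. Payload 9 kg.
Tool frame: the origin (TCP) lies midway between the tips of the shut fingers; the grasp point (between the pads) lies 19 mm behind it (ctrl.pinch_z is the distance from the TCP to the grasp point, in m); z points along the fingers, y is the direction in which the jaws open and shut (so a half turn about z gives the same grasp; the last joint's range is limited). The gripper opens to 85 mm and grips with 20 to 120 N. Pads are 22 mm wide; open, the fingers measure 114 mm over their backs; the gripper's body (76 mm by 85 mm) begins 54 mm behind the grasp point. The pads swing forward as they close: fully open they stand 13 mm farther back than shut.
Start: joints at [0.998, 0.104, 0.097, 1.564, 0, 1.353], TCP at [0.208, 0.563, 0.231] pointing down, gripper open.
Joint ranges: [-2.99, 2.99], [-0.84, 1.86], [-1.1, 1.16], [-1.84, 2.11], [-1.51, 1.56], [-3.14, 3.14]. Speed limits (rad/s): [2.22, 2.22, 2.57, 3.14, 3.14, 3.14].

## Interface

Orientations are given as [roll, pitch, yaw] about the fixed x, y, z axes, in that order (R = Rz(yaw) Ry(pitch) Rx(roll)).
In Python, from workcell import ctrl, cams, ticket gives the robot as it stands.
- The arm moves only by the tool play_rows, never from a script. Its argument "series" is a list of rows, each an object of numbers: "x", "y", "z": the shift along the tool's x, y, z in m; "ax", "ay", "az": the turn, a rotation vector about the tool's x, y, z in degrees. A call has 1 to 5 rows; each row shifts and turns the pose as measured when the row begins, along the tool's axes as they then stand; what a row does not reach is not made up. A row lasts 1/12 s, in which the tool goes at most 41.7 mm and 7.16 degrees, less where a joint would pass 70% of its speed; a pose out of reach is approached as far as the arm can. A call is refused whole if a number of a shift passes 0.0417 or a number of a turn 7.16, either way. A call with a gripper value outside its range is refused whole. "jaw" is the finger opening in m, from 0 to 0.0854, set as the call begins (left out, the last holds). The fingers move at their own pace and stop on an object; "newtons" is the grip in N (left out, the last holds). Time passes only in rows, so rows that do not move let the fingers close. It gives the time, the measured TCP pose, the force and the opening at its end, in the units of the state.
- ctrl.observe(): the state, without advancing time (a new reading comes with each control period).
- cams.grab_frame(name): name is "side" or "top"; returns the picture (480x640x3 uint8, red, green, blue); there is no depth.
- cams.camera_params(name): a dict with "fx", "fy", "cx", "cy" (pixels), "rvec" (rotation vector, rad) and "tvec" (3), from world to camera coordinates, as OpenCV has them. Camera axes: x right, y down, z forward; pixel columns grow to the right and rows downward; lengths in m; the calibration is good to about 2 mm. A picture is of the moment at which its call begins. camera_params takes no time and is no camera call.
- ticket.job_done(): hands the job in, once; it reports no verdict.
The state is a dict: "clock": time; "q": joint angles; "qd": joint speeds; "tau": joint torques, N m; "position": TCP position; "orientation": TCP orientation; "force": force on the tool from outside, world axes, zero at the start; "wrist_torque": the same for the moment, N m; "opening": finger opening in m.
Only numpy, scipy, OpenCV 4.12 (cv2) and the standard library are available. Lean on these libraries where they do the work, as an engineer would, in place of code of your own. Each camera call takes 0.05 s, during which the arm holds its last target. There are 200 camera calls.

## Working session

There is one attempt and no reset: what is moved stays moved. The work goes in short steps, Python scripts to look and compute and a tool call to move; the robot and the scene stay as the last step left them, time stands still between calls to the robot, and variables do not carry over. Pictures are saved under pics/ and viewed, about 8 in all and at most 12, crops included, and the job is handed in when it is done.

Besides the shell and the picture viewer there is one more tool, called after "Call:" by a JSON object that holds its "method" and its "body". play_rows: Moves the arm, as the interface text tells. Its arguments: {"type":"object","properties":{"series":{"type":"array"},"jaw":{"type":"number"},"newtons":{"type":"number"}},"required":["series"]}

```bash
ls; mkdir -p pics
python3 - <<'E'
from workcell import ctrl,cams,ticket
import cv2
for n in("side","top"):
    im=cams.grab_frame(n); cv2.imwrite(f"pics/{n}0.png",im[:,:,::-1]); print(n,cams.camera_params(n))
print(ctrl.observe())
E
```

```text
pics
side {'fx': 447.81877958102876, 'fy': 447.81877958102876, 'cx': 321.34884181642286, 'cy': 242.67789338082434, 'rvec': array([ 2.07901793, -0.76219456,  0.42393682]), 'tvec': array([-0.4662032 ,  0.25176645,  0.52552511])}
top {'fx': 494.572987194017, 'fy': 494.572987194017, 'cx': 317.9524605529471, 'cy': 236.87864755771056, 'rvec': array([ 2.12501223, -2.1719913 ,  0.15503684]), 'tvec': array([-0.06331196,  0.57122837,  0.90296247])}
{'clock': 0.1, 'q': array([ 9.98309141e-01,  1.04665829e-01,  9.65852379e-02,  1.56394904e+00,
       -2.36323094e-05,  1.35310050e+00]), 'qd': array([ 0.00054729, -0.00013975,  0.00207884,  0.00044186, -0.00046958,
       -0.00106054]), 'tau': array([ 6.11778698e-03, -5.58213437e+01,  5.04716277e+01,  1.32077577e-02,
       -2.98859677e-04, -3.74414100e-08]), 'position': array([0.20826165, 0.56236804, 0.23060577]), 'orientation': array([-3.14038335e+00, -2.43295236e-04,  2.78680116e+00]), 'force': array([ 0.52676817,  0.2542118 , -0.63405276]), 'wrist_torque': array([-0.04859044,  0.00235809,  0.00857604]), 'opening': 0.0854513260448506}
```

View pics/top0.png

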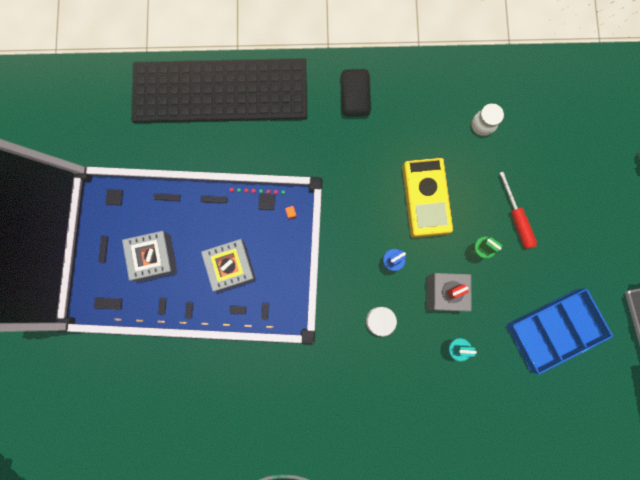

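View pics/side0.png

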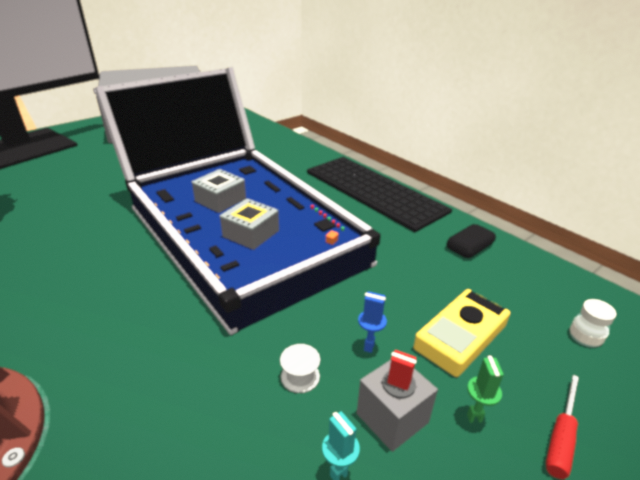

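The top view shows the yellow module around (227,265), the white one at (148,256) and the stand with the red key at (453,292). The side view shows the red grip at (402,370) and the stand at (397,400). Next I'll zoom in on these.

```bash
cat > h.py <<'E'
import numpy as np,cv2
from workcell import ctrl,cams,ticket
P={n:cams.camera_params(n) for n in("side","top")}
def ray(n,uv):
    p=P[n];R=cv2.Rodrigues(p["rvec"])[0];c=-R.T@p["tvec"]
    d=R.T@np.array([(uv[0]-p["cx"])/p["fx"],(uv[1]-p["cy"])/p["fy"],1]);return c,d/np.linalg.norm(d)
def onz(n,uv,z):
    c,d=ray(n,uv);return (c+d*(z-c[2])/d[2])
def tri(a,b):
    (c1,d1),(c2,d2)=ray("top",a),ray("side",b)
    s,t=np.linalg.lstsq(np.c_[d1,-d2],c2-c1,rcond=None)[0]
    return (c1+s*d1+c2+t*d2)/2,np.linalg.norm(c1+s*d1-c2-t*d2)
def proj(n,X):
    p=P[n];return cv2.projectPoints(np.float64(X).reshape(-1,3),p["rvec"],p["tvec"],np.array([[p["fx"],0,p["cx"]],[0,p["fy"],p["cy"]],[0,0,1]]),None)[0].reshape(-1,2)
E
python3 - <<'E'
from h import *
t=cv2.imread("pics/top0.png");s=cv2.imread("pics/side0.png")
def crop(im,x,y,w,h,k): return cv2.resize(im[y:y+h,x:x+w],(w*k,h*k),interpolation=cv2.INTER_CUBIC)
a=crop(t,195,232,64,64,6);b=crop(t,421,262,64,64,6)
c=crop(s,212,190,64,64,6)[:,:];d=crop(s,352,345,64,64,6)
im=np.vstack([np.hstack([a,b]),np.hstack([c,d])]);cv2.imwrite("pics/z.png",cv2.resize(im,(600,600)))
def show(n,im,f,nm,box):
    m=f(cv2.cvtColor(im,cv2.COLOR_BGR2HSV).astype(int)).astype(np.uint8)*255
    k=np.zeros_like(m);x,y,w,h=box;k[y:y+h,x:x+w]=m[y:y+h,x:x+w]
    cs=cv2.findContours(k,cv2.RETR_EXTERNAL,cv2.CHAIN_APPROX_NONE)[0]
    for q in cs:
        if cv2.contourArea(q)>8: print(n,nm,cv2.contourArea(q),cv2.minAreaRect(q),cv2.boundingRect(q))
red=lambda v:((v[...,0]<8)|(v[...,0]>172))&(v[...,1]>150)&(v[...,2]>80)
yel=lambda v:(v[...,0]>20)&(v[...,0]<35)&(v[...,1]>120)&(v[...,2]>120)
wh=lambda v:(v[...,1]<50)&(v[...,2]>180)
show("top",t,red,"red",(421,262,64,64));show("side",s,red,"red",(352,340,80,64))
show("top",t,yel,"yel",(195,232,64,64));show("side",s,yel,"yel",(212,190,70,64))
show("top",t,wh,"bar",(210,250,34,30));show("top",t,wh,"keytop",(421,262,64,64));show("side",s,wh,"keytop",(352,340,80,64))
print(proj("top",[[0.208,.563,.231],[0.5,0,0],[.4,-.2,0]]))
print("module", onz("top",(227,264.5),.097),onz("side",(250,214),.097))
E
```

```text
top red 14.0 ((460.73406982421875, 294.00732421875), (2.0254476070404053, 14.7368803024292), 65.224853515625) (454, 290, 14, 8)
top red 44.5 ((455.35174560546875, 288.9021911621094), (6.122049808502197, 18.422313690185547), 51.8427734375) (448, 285, 17, 13)
side red 529.5 ((399.2000427246094, 372.9000244140625), (24.981990814208984, 26.246902465820312), 18.434947967529297) (388, 357, 26, 32)
side red 15.5 ((405.09051513671875, 353.74658203125), (21.525527954101562, 1.6144145727157593), 19.653823852539062) (395, 350, 21, 9)
top yel 594.0 ((226.55674743652344, 264.5594482421875), (25.217863082885742, 25.585472106933594), 72.89727020263672) (212, 250, 30, 31)
side yel 225.5 ((249.0344696044922, 212.4137725830078), (24.8831729888916, 14.112845420837402), 21.801406860351562) (235, 205, 29, 16)
top bar 12.5 ((241.0, 276.0), (6.0, 4.0), 90.0) (239, 273, 5, 7)
top bar 38.0 ((226.00003051757812, 264.5000305175781), (3.535533905029297, 13.435027122497559), 45.0) (221, 260, 12, 11)
top bar 60.0 ((240.0, 260.5), (21.0, 6.0), 90.0) (237, 250, 7, 22)
top bar 70.5 ((213.0, 264.5), (29.0, 6.0), 90.0) (210, 250, 7, 30)
top keytop 20.0 ((460.7000427246094, 290.9000244140625), (3.130495071411133, 16.54690170288086), 63.43495178222656) (453, 286, 16, 9)
side keytop 816.0 ((398.2500305175781, 384.25), (57.27564239501953, 45.25482940673828), 45.0) (363, 363, 69, 41)
side keytop 60.5 ((403.5792236328125, 357.27825927734375), (26.570573806762695, 3.2288291454315186), 19.653823852539062) (391, 352, 26, 12)
[[-126.49721809  479.90298663]
 [ 280.23585868  275.67533118]
 [ 383.81452067  324.96346884]]
module [0.51556849 0.0872266  0.097     ] [0.51604354 0.08171608 0.097     ]
```

View pics/z.png

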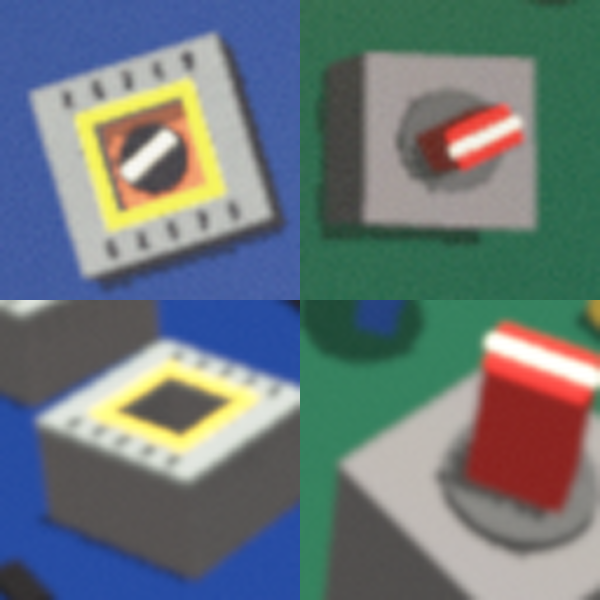

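Run:
```python
from h import *
t=cv2.imread("pics/top0.png");s=cv2.imread("pics/side0.png")
K=600/128
full=lambda o,p,off:(np.array(p)-np.array(off))/K+np.array(o)-0.4
# key top
a=full((421,262),(452,155),(300,0));b=full((421,262),(522,122),(300,0))
c=full((352,345),(486,340),(300,300)); 
X,e=tri((a+b)/2,(403.6,357.3));print("key top tri",X,e)
A,B=onz("top",a,X[2]),onz("top",b,X[2]);d=B-A;print("stripe len",np.linalg.norm(d),"yaw",np.arctan2(d[1],d[0])%np.pi)
# stand top corners in crop (top)
cs=[onz("top",full((421,262),p,(300,0)),.068) for p in[(362,53),(537,57),(536,230),(364,222)]]
print("stand centre",np.mean(cs,0),np.diff(cs,axis=0).round(4).tolist())
print("collar c",onz("top",full((421,262),(452,140),(300,0)),.072))
# stand corners height check: left corner side (340,462), near corner
print("collar tri",tri(full((421,262),(452,140),(300,0)),full((352,345),(526,492),(300,300))))
# module
hv=cv2.cvtColor(t,cv2.COLOR_BGR2HSV);m=cv2.inRange(hv,(20,120,120),(35,255,255));k=m*0;k[232:296,195:259]=m[232:296,195:259]
q=max(cv2.findContours(k,cv2.RETR_EXTERNAL,cv2.CHAIN_APPROX_NONE)[0],key=cv2.contourArea)
hv2=cv2.cvtColor(s,cv2.COLOR_BGR2HSV);m2=cv2.inRange(hv2,(20,120,120),(35,255,255));k2=m2*0;k2[190:254,212:282]=m2[190:254,212:282]
q2=max(cv2.findContours(k2,cv2.RETR_EXTERNAL,cv2.CHAIN_APPROX_NONE)[0],key=cv2.contourArea)
bx=cv2.boxPoints(cv2.minAreaRect(q));bc=bx.mean(0)
hull2=cv2.minAreaRect(q2)[0]
print("rim tri",tri(bc,cv2.minEnclosingCircle(q2)[0]),tri(bc,hull2))
W=np.array([onz("top",p,.097) for p in bx]);print("rim corners",W.round(4).tolist(),"c",W.mean(0),[np.arctan2(*(W[(i+1)%4]-W[i])[1::-1]) for i in range(4)])
# outer corners of module top in crop
pts=[(30,93),(217,35),(272,215),(85,278)]
M=np.array([onz("top",full((195,232),p,(0,0)),.097) for p in pts]);print("mod",M.round(4).tolist(),M.mean(0),[round(np.arctan2(*(M[(i+1)%4]-M[i])[1::-1]),3) for i in range(4)])
io=[(94,122),(180,98),(206,187),(121,212)]
I=np.array([onz("top",full((195,232),p,(0,0)),.097) for p in io]);print("open",I.mean(0),[np.linalg.norm(I[i]-I[i-1]) for i in range(4)])
# bar weighted
g=t.min(2).astype(float);roi=np.zeros_like(g);roi[256:274,217:237]=np.clip(g[256:274,217:237]-70,0,None)
# keep component around the bar
n,l=cv2.connectedComponents((roi>25).astype(np.uint8));L=l[265,226];ys,xs=np.where(l==L);w=roi[ys,xs]
cx,cy=np.average(xs,weights=w),np.average(ys,weights=w);C=np.cov(np.c_[xs,ys].T,aweights=w);ev,vec=np.linalg.eigh(C);v=vec[:,1]
A=onz("top",(cx-6*v[0],cy-6*v[1]),.074);B=onz("top",(cx+6*v[0],cy+6*v[1]),.074);d=B-A
print("bar px",cx,cy,len(xs),ev,"centre",(A+B)/2,"yaw",np.arctan2(d[1],d[0])%np.pi)
# dark disc
dk=onz("top",full((195,232),(153,159),(0,0)),.064);print("disc",dk)
# case corners rough & others
for nm,p,z in[("rimTL",(80,172),.072),("rimTR",(320,182),.072),("rimBR",(312,340),.072),("rimBL",(68,328),.072),("spool",(381,321),.038),("blue",(395,260),.1),("turq",(462,350),.1),("green",(487,247),.1),("meterB",(432,235),.034)]: print(nm,onz("top",p,z).round(3))
```

```text
key top tri [ 0.45966522 -0.32004455  0.11725799] 0.0022476309240300786
stripe len 0.028895690859329654 yaw 1.980056474943008
stand centre [ 0.45988482 -0.31886154  0.068     ] [[-0.0031, -0.0683, 0.0], [-0.0668, 0.0048, 0.0], [0.0045, 0.0664, 0.0]]
collar c [ 0.45978205 -0.31865327  0.072     ]
collar tri (array([ 0.46088561, -0.32114453,  0.0663617 ]), np.float64(0.0026436824599455552))
rim tri (array([0.51638116, 0.08739329, 0.09726165]), np.float64(0.0021760642562414327)) (array([0.51624976, 0.08738283, 0.09764814]), np.float64(0.001948716600063355))
rim corners [[0.5309, 0.1165, 0.097], [0.5435, 0.0729, 0.097], [0.5001, 0.0597, 0.097], [0.4877, 0.103, 0.097]] c [0.51556125 0.08801365 0.097     ] [np.float64(-1.2901443758600766), np.float64(-2.845327357044696), np.float64(1.8492635647845632), np.float64(0.30315700041474436)]
mod [[0.54, 0.1337, 0.097], [0.5607, 0.0625, 0.097], [0.4915, 0.0417, 0.097], [0.4694, 0.1122, 0.097]] [0.51539852 0.08754969 0.097     ] [np.float64(-1.287), np.float64(-2.85), np.float64(1.875), np.float64(0.296)]
open [0.51543005 0.08784379 0.097     ] [np.float64(0.035962885144738936), np.float64(0.033740969561895186), np.float64(0.035530522486007715), np.float64(0.03329083308906344)]
bar px 226.6276303010683 265.2834250566526 173 [ 9.47982863 27.12013934] centre [0.51623641 0.09207593 0.074     ] yaw 2.064454522695868
disc [0.51665937 0.09277935 0.064     ]
rimTL [0.698 0.369 0.072]
rimTR [ 0.669 -0.082  0.072]
rimBR [ 0.379 -0.061  0.072]
rimBL [0.41  0.377 0.072]
spool [ 0.409 -0.19   0.038]
blue [ 0.517 -0.211  0.1  ]
turq [ 0.358 -0.32   0.1  ]
green [ 0.536 -0.376  0.1  ]
meterB [ 0.57  -0.295  0.034]
```

```bash
cat >> h.py <<'E'
def state():
    o=ctrl.observe();r=o["orientation"];print("t",round(o["clock"],2),"pos",o["position"].round(4),"rpy",r.round(3),"F",o["force"].round(1),"T",o["wrist_torque"].round(3),"op",round(o["opening"],4));return o
def plan(wps,step=.04,deg=6.5,pos=None,yaw=None):
    """waypoints (x,y,z,yaw) -> rows in tool axes (tool assumed upright), 5 per line"""
    o=ctrl.observe();p=np.array(o["position"] if pos is None else pos);y=o["orientation"][2] if yaw is None else yaw;rows=[]
    for w in wps:
        dp=np.array(w[:3])-p;dy=(w[3]-y+np.pi)%(2*np.pi)-np.pi
        n=max(1,int(np.ceil(max(np.linalg.norm(dp)/step,abs(np.degrees(dy))/deg)-1e-6)))
        for i in range(n):
            a=y+dy*i/n;d=dp/n
            rows.append({"x":round(d[0]*np.cos(a)+d[1]*np.sin(a),4),"y":round(d[0]*np.sin(a)-d[1]*np.cos(a),4),"z":round(-d[2],4),"az":round(-np.degrees(dy)/n,2)})
        p,y=np.array(w[:3]),w[3]
    for i in range(0,len(rows),5): print(str(rows[i:i+5]).replace("'",'"').replace(" ",""))
E
python3 - <<'E'
from h import *
t=cv2.imread("pics/top0.png")
g=t.min(2).astype(float)
for th in(90,120,150):
    n,l=cv2.connectedComponents((g[256:274,219:235]>th).astype(np.uint8));L=l[9,7];ys,xs=np.where(l==L);ys=ys+256;xs=xs+219;w=g[ys,xs]-th+10
    cx,cy=np.average(xs,weights=w),np.average(ys,weights=w);ev,vec=np.linalg.eigh(np.cov(np.c_[xs,ys].T,aweights=w));v=vec[:,1]
    A=onz("top",(cx-6*v[0],cy-6*v[1]),.074);B=onz("top",(cx+6*v[0],cy+6*v[1]),.074);d=B-A
    print(th,len(xs),cx,cy,ev,(A+B)/2,np.arctan2(d[1],d[0])%np.pi)
plan([(.30,.30,.29,2.6),(.40,0,.28,2.3),(.46,-.319,.2,1.98)])
E
```

```text
90 132 225.94492905937992 264.8712559117183 [ 2.45274452 21.47343502] [0.51702169 0.09332329 0.074     ] 2.304660806833291
120 72 226.10579924429112 264.72975193034335 [ 1.27987507 15.61141543] [0.51727402 0.09303095 0.074     ] 2.2981896893822737
150 56 226.08752789486735 264.72551450533103 [ 0.96852495 14.85420698] [0.51728245 0.09306433 0.074     ] 2.2952082582525173
[{"x":np.float64(-0.0221),"y":np.float64(-0.0268),"z":np.float64(-0.0074),"az":np.float64(1.34)},{"x":np.float64(-0.0228),"y":np.float64(-0.0262),"z":np.float64(-0.0074),"az":np.float64(1.34)},{"x":np.float64(-0.0234),"y":np.float64(-0.0257),"z":np.float64(-0.0074),"az":np.float64(1.34)},{"x":np.float64(-0.024),"y":np.float64(-0.0252),"z":np.float64(-0.0074),"az":np.float64(1.34)},{"x":np.float64(-0.0245),"y":np.float64(-0.0246),"z":np.float64(-0.0074),"az":np.float64(1.34)}]
[{"x":np.float64(-0.0251),"y":np.float64(-0.024),"z":np.float64(-0.0074),"az":np.float64(1.34)},{"x":np.float64(-0.0257),"y":np.float64(-0.0234),"z":np.float64(-0.0074),"az":np.float64(1.34)},{"x":np.float64(-0.0262),"y":np.float64(-0.0228),"z":n
[... 958 characters left out ...]
4(0.0089),"az":np.float64(2.04)},{"x":np.float64(-0.0321),"y":np.float64(-0.0164),"z":np.float64(0.0089),"az":np.float64(2.04)},{"x":np.float64(-0.0327),"y":np.float64(-0.0153),"z":np.float64(0.0089),"az":np.float64(2.04)}]
[{"x":np.float64(-0.0332),"y":np.float64(-0.0141),"z":np.float64(0.0089),"az":np.float64(2.04)},{"x":np.float64(-0.0337),"y":np.float64(-0.0129),"z":np.float64(0.0089),"az":np.float64(2.04)},{"x":np.float64(-0.0341),"y":np.float64(-0.0117),"z":np.float64(0.0089),"az":np.float64(2.04)},{"x":np.float64(-0.0345),"y":np.float64(-0.0105),"z":np.float64(0.0089),"az":np.float64(2.04)},{"x":np.float64(-0.0349),"y":np.float64(-0.0092),"z":np.float64(0.0089),"az":np.float64(2.04)}]
```

Call:
{"method": "play_rows", "body": {"series": [{"x": -0.022,"y": -0.027,"z": -0.012,"az": 1.3},{"x": -0.023,"y": -0.026,"z": -0.012,"az": 1.3},{"x": -0.023,"y": -0.026,"z": -0.012,"az": 1.3},{"x": -0.024,"y": -0.025,"z": -0.012,"az": 1.3},{"x": -0.025,"y": -0.025,"z": -0.012,"az": 1.3}], "jaw": 0.05}}

```text
invalid input
```

Call:
{"method": "play_rows", "body": {"series": [{"x": -0.025,"y": -0.024,"z": 0,"az": 1.3},{"x": -0.026,"y": -0.023,"z": 0,"az": 1.3},{"x": -0.026,"y": -0.023,"z": 0,"az": 1.3},{"x": -0.03,"y": -0.026,"z": 0.001,"az": 2.2},{"x": -0.031,"y": -0.025,"z": 0.001,"az": 2.2}]}}

```text
invalid input
```

Call:
{"method": "play_rows", "body": {"series": [{"x": -0.032,"y": -0.023,"z": 0.001,"az": 2.2},{"x": -0.033,"y": -0.022,"z": 0.001,"az": 2.2},{"x": -0.034,"y": -0.021,"z": 0.001,"az": 2.2},{"x": -0.034,"y": -0.02,"z": 0.001,"az": 2.2},{"x": -0.035,"y": -0.018,"z": 0.001,"az": 2.2}]}}

```text
invalid input
```

```bash
sed -i 's/rows.append({"x":round(\(.*\),4),"y":round(\(.*\),4),"z":round(\(.*\),4),"az":round(\(.*\),2)})/rows.append({k:round(float(v),m) for k,v,m in zip(("x","y","z","az"),(\1,\2,\3,\4),(4,4,4,1))})/' h.py
python3 - <<'E'
from h import *
state();plan([(.46,-.319,.2,1.98)])
E
```

```text
t 0.1 pos [0.2083 0.5624 0.2306] rpy [-3.14  -0.     2.787] F [ 0.5  0.3 -0.6] T [-0.049  0.002  0.009] op 0.0855
[{"x":-0.0236,"y":-0.0321,"z":0.0013,"az":2.0},{"x":-0.0247,"y":-0.0313,"z":0.0013,"az":2.0},{"x":-0.0258,"y":-0.0304,"z":0.0013,"az":2.0},{"x":-0.0268,"y":-0.0295,"z":0.0013,"az":2.0},{"x":-0.0278,"y":-0.0285,"z":0.0013,"az":2.0}]
[{"x":-0.0288,"y":-0.0275,"z":0.0013,"az":2.0},{"x":-0.0298,"y":-0.0265,"z":0.0013,"az":2.0},{"x":-0.0307,"y":-0.0254,"z":0.0013,"az":2.0},{"x":-0.0316,"y":-0.0243,"z":0.0013,"az":2.0},{"x":-0.0324,"y":-0.0232,"z":0.0013,"az":2.0}]
[{"x":-0.0332,"y":-0.0221,"z":0.0013,"az":2.0},{"x":-0.0339,"y":-0.0209,"z":0.0013,"az":2.0},{"x":-0.0346,"y":-0.0197,"z":0.0013,"az":2.0},{"x":-0.0353,"y":-0.0185,"z":0.0013,"az":2.0},{"x":-0.0359,"y":-0.0172,"z":0.0013,"az":2.0}]
[{"x":-0.0365,"y":-0.0159,"z":0.0013,"az":2.0},{"x":-0.0371,"y":-0.0147,"z":0.0013,"az":2.0},{"x":-0.0376,"y":-0.0133,"z":0.0013,"az":2.0},{"x":-0.038,"y":-0.012,"z":0.0013,"az":2.0},{"x":-0.0384,"y":-0.0107,"z":0.0013,"az":2.0}]
[{"x":-0.0387,"y":-0.0093,"z":0.0013,"az":2.0},{"x":-0.039,"y":-0.008,"z":0.0013,"az":2.0},{"x":-0.0393,"y":-0.0066,"z":0.0013,"az":2.0}]
```

Call:
{"method": "play_rows", "body": {"series": [{"x": -0.022,"y": -0.027,"z": -0.012,"ax": 0,"ay": 0,"az": 1.3},{"x": -0.023,"y": -0.026,"z": -0.012,"ax": 0,"ay": 0,"az": 1.3},{"x": -0.023,"y": -0.026,"z": -0.012,"ax": 0,"ay": 0,"az": 1.3},{"x": -0.024,"y": -0.025,"z": -0.012,"ax": 0,"ay": 0,"az": 1.3},{"x": -0.025,"y": -0.025,"z": -0.012,"ax": 0,"ay": 0,"az": 1.3}], "jaw": 0.05}}

```text
clock: 0.52
position: [0.2633, 0.3947, 0.284]
orientation: [-3.127, -0.004, 2.677]
force: [0.8, -0.0, 0.6]
opening: 0.0504
```

Call:
{"method": "play_rows", "body": {"series": [{"x": -0.025,"y": -0.024,"z": 0,"ax": 0,"ay": 0,"az": 1.3},{"x": -0.026,"y": -0.023,"z": 0,"ax": 0,"ay": 0,"az": 1.3},{"x": -0.026,"y": -0.023,"z": 0,"ax": 0,"ay": 0,"az": 1.3},{"x": -0.03,"y": -0.026,"z": 0.001,"ax": 0,"ay": 0,"az": 2.2},{"x": -0.031,"y": -0.025,"z": 0.001,"ax": 0,"ay": 0,"az": 2.2}]}}

```text
clock: 0.93
position: [0.3243, 0.2145, 0.2851]
orientation: [-3.13, -0.0, 2.53]
force: [1.2, -0.9, -1.1]
opening: 0.0498
```

Call:
{"method": "play_rows", "body": {"series": [{"x": -0.032,"y": -0.023,"z": 0.001,"ax": 0,"ay": 0,"az": 2.2},{"x": -0.033,"y": -0.022,"z": 0.001,"ax": 0,"ay": 0,"az": 2.2},{"x": -0.034,"y": -0.021,"z": 0.001,"ax": 0,"ay": 0,"az": 2.2},{"x": -0.034,"y": -0.02,"z": 0.001,"ax": 0,"ay": 0,"az": 2.2},{"x": -0.035,"y": -0.018,"z": 0.001,"ax": 0,"ay": 0,"az": 2.2}]}}

```text
clock: 1.35
position: [0.3873, 0.0177, 0.2807]
orientation: [-3.132, 0.003, 2.33]
force: [1.6, 0.7, 0.3]
opening: 0.0499
```

Run:
```python
from h import *
state();plan([(.46,-.319,.2,1.98)])
```

```text
t 1.35 pos [0.3873 0.0177 0.2807] rpy [-3.132e+00  3.000e-03  2.330e+00] F [1.6 0.7 0.3] T [ 0.011 -0.136 -0.017] op 0.0499
[{"x":-0.0327,"y":-0.0199,"z":0.009,"az":2.2},{"x":-0.0334,"y":-0.0186,"z":0.009,"az":2.2},{"x":-0.0341,"y":-0.0173,"z":0.009,"az":2.2},{"x":-0.0348,"y":-0.016,"z":0.009,"az":2.2},{"x":-0.0354,"y":-0.0146,"z":0.009,"az":2.2}]
[{"x":-0.0359,"y":-0.0132,"z":0.009,"az":2.2},{"x":-0.0364,"y":-0.0118,"z":0.009,"az":2.2},{"x":-0.0368,"y":-0.0104,"z":0.009,"az":2.2},{"x":-0.0372,"y":-0.0089,"z":0.009,"az":2.2}]
```

Call:
{"method": "play_rows", "body": {"series": [{"x": -0.033,"y": -0.02,"z": 0.009,"ax": 0,"ay": 0,"az": 2.2},{"x": -0.033,"y": -0.019,"z": 0.009,"ax": 0,"ay": 0,"az": 2.2},{"x": -0.034,"y": -0.017,"z": 0.009,"ax": 0,"ay": 0,"az": 2.2},{"x": -0.035,"y": -0.016,"z": 0.009,"ax": 0,"ay": 0,"az": 2.2},{"x": -0.035,"y": -0.015,"z": 0.009,"ax": 0,"ay": 0,"az": 2.2}]}}

```text
clock: 1.77
position: [0.4263, -0.1811, 0.2365]
orientation: [-3.135, 0.008, 2.126]
force: [1.2, 1.0, -0.1]
opening: 0.0499
```

Call:
{"method": "play_rows", "body": {"series": [{"x": -0.036,"y": -0.013,"z": 0.009,"ax": 0,"ay": 0,"az": 2.2},{"x": -0.036,"y": -0.012,"z": 0.009,"ax": 0,"ay": 0,"az": 2.2},{"x": -0.037,"y": -0.01,"z": 0.009,"ax": 0,"ay": 0,"az": 2.2},{"x": -0.037,"y": -0.009,"z": 0.009,"ax": 0,"ay": 0,"az": 2.2}]}}

```text
clock: 2.1
position: [0.4556, -0.3394, 0.1986]
orientation: [-3.137, 0.008, 1.962]
force: [0.5, -0.4, 0.7]
opening: 0.0502
```

Run:
```python
from h import *
state();plan([(.4597,-.3195,.2,1.98),(.4597,-.3195,.081,1.98)])
```

```text
t 2.1 pos [ 0.4556 -0.3394  0.1986] rpy [-3.137  0.008  1.962] F [ 0.5 -0.4  0.7] T [ 0.029 -0.043  0.011] op 0.0502
[{"x":0.0168,"y":0.0113,"z":-0.0014,"az":-1.0},{"x":0.0,"y":0.0,"z":0.0397,"az":-0.0},{"x":0.0,"y":0.0,"z":0.0397,"az":-0.0},{"x":0.0,"y":0.0,"z":0.0397,"az":-0.0}]
```

Call:
{"method": "play_rows", "body": {"series": [{"x": 0.017,"y": 0.011,"z": -0.001,"ax": -0.3,"ay": -0.4,"az": -1.0},{"x": 0,"y": 0,"z": 0,"ax": 0,"ay": 0,"az": 0},{"x": 0,"y": 0,"z": 0,"ax": 0,"ay": 0,"az": 0}]}}

```text
clock: 2.35
position: [0.4565, -0.3254, 0.1859]
orientation: [-3.135, -0.003, 1.968]
force: [-0.2, -0.3, 0.2]
opening: 0.0499
```

```bash
cat >> h.py <<'E'
def fix(x,y,z,yaw):
    "single row in tool axes to a pose with the tool straight down"
    from scipy.spatial.transform import Rotation as Ro
    o=ctrl.observe();R=Ro.from_euler("xyz",o["orientation"]);G=Ro.from_euler("xyz",[np.pi,0,yaw])
    print("fix xyz",R.inv().apply(np.array([x,y,z])-o["position"]).round(4),"turn",np.degrees((R.inv()*G).as_rotvec()).round(2))
E
python3 - <<'E'
from h import *
state();fix(.4597,-.3195,.2,1.98)
cv2.imwrite("pics/s1.png",cams.grab_frame("side")[250:470,280:520,::-1].repeat(2,0).repeat(2,1))
E
```

```text
t 2.35 pos [ 0.4565 -0.3254  0.1859] rpy [-3.135e+00 -3.000e-03  1.968e+00] F [-0.2 -0.3  0.2] T [-0.03  -0.016  0.056] op 0.0499
fix xyz [ 0.0043  0.0051 -0.0141] turn [-0.4  -0.18 -0.66]
```

View pics/s1.png

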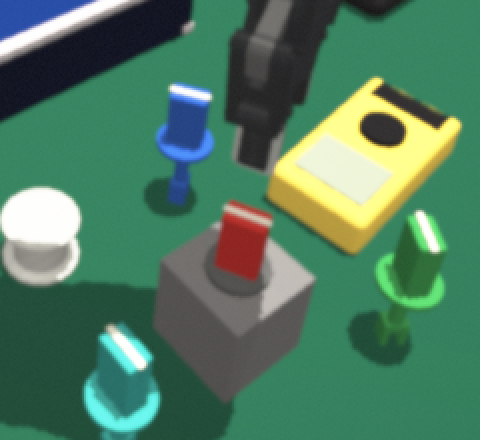

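The gripper is above the red key, whose grip shows at (243,240) in the crop, and clear of the blue and turquoise look-alikes.

Call:
{"method": "play_rows", "body": {"series": [{"x": 0.004,"y": 0.005,"z": 0.0,"ax": -0.4,"ay": -0.2,"az": -0.6},{"x": 0,"y": 0,"z": 0.03,"ax": 0,"ay": 0,"az": 0},{"x": 0,"y": 0,"z": 0.02,"ax": 0,"ay": 0,"az": 0},{"x": 0,"y": 0,"z": 0.0,"ax": 0,"ay": 0,"az": 0},{"x": 0,"y": 0,"z": 0.0,"ax": 0,"ay": 0,"az": 0}]}}

```text
clock: 2.82
position: [0.4621, -0.3176, 0.1408]
orientation: [3.136, 0.01, 1.985]
force: [-0.2, -0.1, 0.8]
opening: 0.0497
```

Run:
```python
from h import *
state();fix(.4597,-.3195,.081,1.98)
```

```text
t 2.82 pos [ 0.4621 -0.3176  0.1408] rpy [3.136 0.01  1.985] F [-0.2 -0.1  0.8] T [0.01  0.032 0.017] op 0.0497
fix xyz [-0.0001 -0.0033  0.0598] turn [0.3  0.57 0.28]
```

Call:
{"method": "play_rows", "body": {"series": [{"x": 0,"y": -0.003,"z": 0.0,"ax": 0.3,"ay": 0.5,"az": 0.2},{"x": 0,"y": 0,"z": 0.0,"ax": 0,"ay": 0,"az": 0},{"x": 0,"y": 0,"z": 0.02,"ax": 0,"ay": 0,"az": 0},{"x": 0,"y": 0,"z": 0.01,"ax": 0,"ay": 0,"az": 0},{"x": 0,"y": 0,"z": 0.0,"ax": 0,"ay": 0,"az": 0}]}}

```text
clock: 3.23
position: [0.4619, -0.3207, 0.1183]
orientation: [3.138, 0.011, 1.983]
force: [0.4, 0.6, 0.2]
opening: 0.0503
```

Run:
```python
from h import *
state();fix(.4597,-.3195,.081,1.98)
```

```text
t 3.23 pos [ 0.4619 -0.3207  0.1183] rpy [3.138 0.011 1.983] F [0.4 0.6 0.2] T [-0.017  0.008  0.004] op 0.0503
fix xyz [ 0.0024 -0.0016  0.0373] turn [0.19 0.6  0.16]
```

Call:
{"method": "play_rows", "body": {"series": [{"x": 0.002,"y": -0.002,"z": 0.02,"ax": 0.3,"ay": 0.8,"az": 0.2},{"x": 0.001,"y": 0,"z": 0.012,"ax": 0,"ay": 0.4,"az": 0},{"x": 0,"y": 0,"z": 0.0,"ax": 0,"ay": 0,"az": 0}]}}

```text
clock: 3.48
position: [0.4599, -0.3199, 0.0877]
orientation: [-3.141, -0.008, 1.979]
force: [-0.0, 0.4, -0.4]
opening: 0.0501
```

Run:
```python
from h import *
state();fix(.4597,-.3195,.081,1.98)
```

```text
t 3.48 pos [ 0.4599 -0.3199  0.0877] rpy [-3.141 -0.008  1.979] F [-0.   0.4 -0.4] T [ 0.024 -0.006 -0.006] op 0.0501
fix xyz [0.0004 0.     0.0067] turn [-0.06 -0.47 -0.04]
```

Good. Fine descent, then close.

Call:
{"method": "play_rows", "body": {"series": [{"x": 0.0,"y": 0,"z": 0.006,"ax": 0,"ay": -0.4,"az": 0},{"x": 0,"y": 0,"z": 0,"ax": 0,"ay": 0,"az": 0},{"x": 0,"y": 0,"z": 0.0,"ax": 0,"ay": 0,"az": 0}]}}

```text
clock: 3.73
position: [0.46, -0.3201, 0.0819]
orientation: [-3.141, -0.0, 1.979]
force: [-0.2, 0.4, 0.5]
opening: 0.0503
```

Call:
{"method": "play_rows", "body": {"series": [{"x": 0,"y": 0,"z": 0,"ax": 0,"ay": 0,"az": 0},{"x": 0,"y": 0,"z": 0,"ax": 0,"ay": 0,"az": 0},{"x": 0,"y": 0,"z": 0,"ax": 0,"ay": 0,"az": 0},{"x": 0,"y": 0,"z": 0,"ax": 0,"ay": 0,"az": 0},{"x": 0,"y": 0,"z": 0,"ax": 0,"ay": 0,"az": 0}], "jaw": 0.01, "newtons": 50}}

```text
clock: 4.15
position: [0.4608, -0.3208, 0.0842]
orientation: [-3.142, 0.002, 1.98]
force: [0.1, 0.2, -1.3]
opening: 0.0155
```

Run:
```python
from h import *
state();plan([(.461,-.319,.2,1.98)],step=.035)
```

```text
t 4.15 pos [ 0.4608 -0.3208  0.0842] rpy [-3.142e+00  2.000e-03  1.980e+00] F [ 0.1  0.2 -1.3] T [ 0.001 -0.028 -0.009] op 0.0155
[{"x":0.0004,"y":0.0002,"z":-0.029,"az":-0.0},{"x":0.0004,"y":0.0002,"z":-0.029,"az":-0.0},{"x":0.0004,"y":0.0002,"z":-0.029,"az":-0.0},{"x":0.0004,"y":0.0002,"z":-0.029,"az":-0.0}]
```

Call:
{"method": "play_rows", "body": {"series": [{"x": 0,"y": 0,"z": -0.02,"ax": 0,"ay": 0,"az": 0},{"x": 0,"y": 0,"z": -0.03,"ax": 0,"ay": 0,"az": 0},{"x": 0,"y": 0,"z": -0.03,"ax": 0,"ay": 0,"az": 0},{"x": 0,"y": 0,"z": -0.03,"ax": 0,"ay": 0,"az": 0},{"x": 0,"y": 0,"z": -0.02,"ax": 0,"ay": 0,"az": 0}]}}

```text
clock: 4.57
position: [0.4578, -0.3173, 0.2122]
orientation: [-3.138, -0.009, 1.98]
force: [-0.3, -0.4, -0.8]
opening: 0.0152
```

Run:
```python
from h import *
state();plan([(.516,.088,.215,2.295)],step=.037)
```

```text
t 4.57 pos [ 0.4578 -0.3173  0.2122] rpy [-3.138 -0.009  1.98 ] F [-0.3 -0.4 -0.8] T [-0.058 -0.04   0.037] op 0.0152
[{"x":0.0291,"y":0.0179,"z":-0.0002,"az":-1.5},{"x":0.0286,"y":0.0186,"z":-0.0002,"az":-1.5},{"x":0.0281,"y":0.0194,"z":-0.0002,"az":-1.5},{"x":0.0276,"y":0.0201,"z":-0.0002,"az":-1.5},{"x":0.027,"y":0.0208,"z":-0.0002,"az":-1.5}]
[{"x":0.0265,"y":0.0215,"z":-0.0002,"az":-1.5},{"x":0.0259,"y":0.0222,"z":-0.0002,"az":-1.5},{"x":0.0253,"y":0.0229,"z":-0.0002,"az":-1.5},{"x":0.0247,"y":0.0235,"z":-0.0002,"az":-1.5},{"x":0.0241,"y":0.0242,"z":-0.0002,"az":-1.5}]
[{"x":0.0234,"y":0.0248,"z":-0.0002,"az":-1.5},{"x":0.0228,"y":0.0254,"z":-0.0002,"az":-1.5}]
```

Call:
{"method": "play_rows", "body": {"series": [{"x": 0.029,"y": 0.018,"z": 0,"ax": 0,"ay": 0,"az": -1.5},{"x": 0.029,"y": 0.019,"z": 0,"ax": 0,"ay": 0,"az": -1.5},{"x": 0.028,"y": 0.019,"z": 0,"ax": 0,"ay": 0,"az": -1.5},{"x": 0.028,"y": 0.02,"z": 0,"ax": 0,"ay": 0,"az": -1.5},{"x": 0.027,"y": 0.021,"z": 0,"ax": 0,"ay": 0,"az": -1.5}]}}

```text
clock: 4.98
position: [0.4839, -0.1505, 0.2194]
orientation: [-3.141, 0.002, 2.105]
force: [0.1, 0.2, -0.1]
opening: 0.0156
```

Call:
{"method": "play_rows", "body": {"series": [{"x": 0.026,"y": 0.021,"z": 0,"ax": 0,"ay": 0,"az": -1.5},{"x": 0.026,"y": 0.022,"z": 0,"ax": 0,"ay": 0,"az": -1.5},{"x": 0.025,"y": 0.023,"z": 0,"ax": 0,"ay": 0,"az": -1.5},{"x": 0.025,"y": 0.023,"z": 0,"ax": 0,"ay": 0,"az": -1.5},{"x": 0.015,"y": 0.015,"z": 0,"ax": 0,"ay": 0,"az": -1.5}]}}

```text
clock: 5.4
position: [0.5058, 0.0139, 0.2199]
orientation: [3.141, 0.003, 2.243]
force: [-0.5, -0.7, -0.4]
opening: 0.0155
```

Run:
```python
from h import *
state();fix(.516,.089,.200,2.295)
```

```text
t 5.4 pos [0.5058 0.0139 0.2199] rpy [3.141e+00 3.000e-03 2.243e+00] F [-0.5 -0.7 -0.4] T [-0.072 -0.049 -0.035] op 0.0155
fix xyz [0.0525 0.0547 0.0198] turn [ 0.06  0.19 -2.99]
```

Call:
{"method": "play_rows", "body": {"series": [{"x": 0.02,"y": 0.021,"z": 0.006,"ax": 0,"ay": 0,"az": -1.2},{"x": 0.018,"y": 0.019,"z": 0.006,"ax": 0,"ay": 0,"az": -1.2},{"x": 0.008,"y": 0.009,"z": 0.004,"ax": 0,"ay": 0,"az": -0.5},{"x": 0,"y": 0,"z": 0,"ax": 0,"ay": 0,"az": 0},{"x": 0,"y": 0,"z": 0,"ax": 0,"ay": 0,"az": 0}]}}

```text
clock: 5.82
position: [0.5143, 0.0891, 0.2038]
orientation: [3.139, 0.004, 2.305]
force: [0.4, -0.4, -1.3]
opening: 0.0153
```

Run:
```python
from h import *
o=state();fix(.516,.089,.190,2.295)
s=cams.grab_frame("side");t=cams.grab_frame("top")
cv2.imwrite("pics/s2.png",s[:,:,::-1])
cv2.imwrite("pics/t2.png",t[:,:,::-1])
a=cv2.resize(s[110:260,180:330,::-1],(600,600),interpolation=cv2.INTER_CUBIC)
p=o["position"]
print((proj("side",[p,p-[0,0,.069],p-[0,0,.014]])-[180,110])*4)
cv2.imwrite("pics/s2c.png",a)
```

```text
t 5.82 pos [0.5143 0.0891 0.2038] rpy [3.139 0.004 2.305] F [ 0.4 -0.4 -1.3] T [ 0.016  0.03  -0.006] op 0.0153
fix xyz [-0.0012  0.0012  0.0138] turn [0.13 0.21 0.56]
[[248.28540872 190.07204904]
 [261.03479904 336.53188356]
 [250.98093614 221.03717673]]
```

View pics/s2c.png

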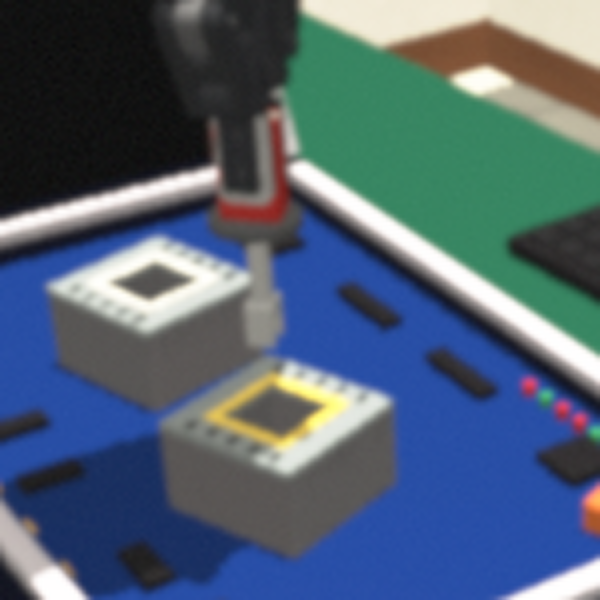

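The side view shows the key gripped upright. Its tip at (263,345) is over the near end of the yellow module and agrees with the projected tip. Next I'll aim at the knob axis and go lower.

Call:
{"method": "play_rows", "body": {"series": [{"x": 0.001,"y": 0.004,"z": 0.012,"ax": 0.1,"ay": 0.2,"az": 0.5},{"x": 0,"y": 0,"z": 0.012,"ax": 0,"ay": 0,"az": 0},{"x": 0,"y": 0,"z": 0,"ax": 0,"ay": 0,"az": 0},{"x": 0,"y": 0,"z": 0,"ax": 0,"ay": 0,"az": 0}]}}

```text
clock: 6.25
position: [0.5175, 0.0888, 0.1777]
orientation: [3.141, 0.001, 2.288]
force: [-0.5, -0.0, -1.6]
opening: 0.0155
```

Run:
```python
from h import *
state();fix(.517,.0928,.155,2.295)
```

```text
t 6.25 pos [0.5175 0.0888 0.1777] rpy [3.141e+00 1.000e-03 2.288e+00] F [-0.5 -0.  -1.6] T [-0.001 -0.015  0.013] op 0.0155
fix xyz [0.0034 0.0022 0.0227] turn [ 0.04  0.05 -0.39]
```

Call:
{"method": "play_rows", "body": {"series": [{"x": 0.003,"y": 0.002,"z": 0,"ax": 0,"ay": 0,"az": -0.3},{"x": 0,"y": 0,"z": 0,"ax": 0,"ay": 0,"az": 0},{"x": 0,"y": 0,"z": 0.008,"ax": 0,"ay": 0,"az": 0},{"x": 0,"y": 0,"z": 0.008,"ax": 0,"ay": 0,"az": 0},{"x": 0,"y": 0,"z": 0,"ax": 0,"ay": 0,"az": 0}]}}

```text
clock: 6.67
position: [0.5171, 0.0918, 0.1603]
orientation: [3.141, 0.001, 2.292]
force: [0.2, 0.4, -1.5]
opening: 0.0154
```

Run:
```python
from h import *
state();fix(.517,.0928,.148,2.295)
```

```text
t 6.67 pos [0.5171 0.0918 0.1603] rpy [3.141e+00 1.000e-03 2.292e+00] F [ 0.2  0.4 -1.5] T [-0.037 -0.004 -0.002] op 0.0154
fix xyz [0.0009 0.0006 0.0123] turn [ 0.04  0.06 -0.14]
```

Call:
{"method": "play_rows", "body": {"series": [{"x": 0.001,"y": 0.0005,"z": 0.005,"ax": 0,"ay": 0,"az": 0},{"x": 0,"y": 0,"z": 0.005,"ax": 0,"ay": 0,"az": 0},{"x": 0,"y": 0,"z": 0.0015,"ax": 0,"ay": 0,"az": 0},{"x": 0,"y": 0,"z": 0,"ax": 0,"ay": 0,"az": 0}]}}

```text
clock: 7.0
position: [0.5164, 0.0931, 0.1469]
orientation: [3.141, 0.001, 2.293]
force: [0.3, -1.2, -0.8]
opening: 0.0152
```

Call:
{"method": "play_rows", "body": {"series": [{"x": 0,"y": 0,"z": 0.001,"ax": 0,"ay": 0,"az": 0},{"x": 0,"y": 0,"z": 0.001,"ax": 0,"ay": 0,"az": 0},{"x": 0,"y": 0,"z": 0.001,"ax": 0,"ay": 0,"az": 0}]}}

```text
clock: 7.25
position: [0.5165, 0.0931, 0.144]
orientation: [3.141, 0.001, 2.293]
force: [0.3, -0.3, -1.2]
opening: 0.0154
```

Run:
```python
from h import *
state();fix(.517,.0928,.14,2.295)
```

```text
t 7.25 pos [0.5165 0.0931 0.144 ] rpy [3.141e+00 1.000e-03 2.293e+00] F [ 0.3 -0.3 -1.2] T [-0.051  0.012 -0.013] op 0.0154
fix xyz [-0.0005  0.0001  0.004 ] turn [ 0.03  0.05 -0.13]
```

Slow steps work precisely. I'll carry on down by feel.

Call:
{"method": "play_rows", "body": {"series": [{"x": 0,"y": 0,"z": 0.001,"ax": 0,"ay": 0,"az": 0},{"x": 0,"y": 0,"z": 0.001,"ax": 0,"ay": 0,"az": 0}]}}

```text
clock: 7.42
position: [0.5168, 0.0931, 0.1421]
orientation: [3.141, 0.001, 2.293]
force: [0.5, -0.2, -0.3]
opening: 0.015
```

Call:
{"method": "play_rows", "body": {"series": [{"x": 0,"y": 0,"z": 0.001,"ax": 0,"ay": 0,"az": 0},{"x": 0,"y": 0,"z": 0.001,"ax": 0,"ay": 0,"az": 0}]}}

```text
clock: 7.58
position: [0.5169, 0.093, 0.1401]
orientation: [3.14, 0.002, 2.293]
force: [0.3, -0.4, 0.3]
opening: 0.0152
```

Call:
{"method": "play_rows", "body": {"series": [{"x": 0,"y": 0,"z": 0.001,"ax": 0,"ay": 0,"az": 0}]}}

```text
clock: 7.67
position: [0.5169, 0.093, 0.139]
orientation: [3.141, 0.002, 2.293]
force: [0.2, -0.0, -1.1]
opening: 0.0153
```

Call:
{"method": "play_rows", "body": {"series": [{"x": 0,"y": 0,"z": 0.001,"ax": 0,"ay": 0,"az": 0}]}}

```text
clock: 7.75
position: [0.517, 0.093, 0.1379]
orientation: [3.14, 0.002, 2.293]
force: [-0.0, -0.7, -0.8]
opening: 0.0152
```

Run:
```python
from h import *
state();fix(.517,.0928,.135,2.295)
s=cams.grab_frame("side");p=ctrl.observe()["position"]
print((proj("side",[p-[0,0,.0150],p])-[205,150])*6)
cv2.imwrite("pics/s3c.png",cv2.resize(s[150:250,205:305,::-1],(600,600),interpolation=cv2.INTER_CUBIC))
```

```text
t 7.75 pos [0.517  0.093  0.1379] rpy [3.140e+00 2.000e-03 2.293e+00] F [-0.  -0.7 -0.8] T [-0.01   0.047 -0.033] op 0.0152
fix xyz [-0.0002 -0.0001  0.003 ] turn [ 0.06  0.09 -0.13]
[[244.91424894 293.04313533]
 [241.01447662 248.13031574]]
```

View pics/s3c.png

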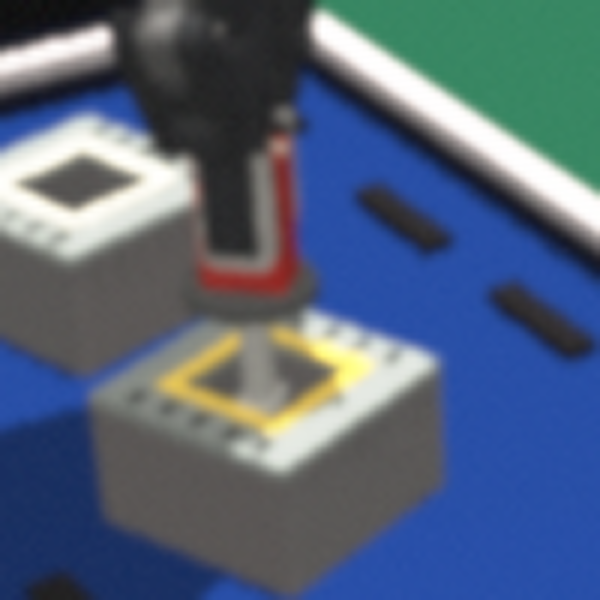

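The key is through the opening and the fork has gone down about 6 mm past the expected bar top with no push-back. I'll continue until it is nearly on the disc.

Call:
{"method": "play_rows", "body": {"series": [{"x": 0,"y": 0,"z": 0.001,"ax": 0,"ay": 0,"az": 0}]}}

```text
clock: 7.88
position: [0.5169, 0.093, 0.1368]
orientation: [3.141, 0.002, 2.293]
force: [0.4, -0.4, -0.3]
opening: 0.0158
```

Call:
{"method": "play_rows", "body": {"series": [{"x": 0,"y": 0,"z": 0.001,"ax": 0,"ay": 0,"az": 0}]}}

```text
clock: 7.97
position: [0.5169, 0.093, 0.1356]
orientation: [3.141, 0.001, 2.293]
force: [0.4, -0.4, -0.6]
opening: 0.0152
```

Call:
{"method": "play_rows", "body": {"series": [{"x": 0,"y": 0,"z": 0.0007,"ax": 0,"ay": 0,"az": 0}]}}

```text
clock: 8.05
position: [0.5169, 0.093, 0.1348]
orientation: [3.141, 0.001, 2.293]
force: [0.2, -0.4, -0.6]
opening: 0.0152
```

```bash
python3 -c "
from h import *
state()"
```

```text
t 8.05 pos [0.5169 0.093  0.1348] rpy [3.141e+00 1.000e-03 2.293e+00] F [ 0.2 -0.4 -0.6] T [-0.037 -0.003  0.014] op 0.0152
```

Call:
{"method": "play_rows", "body": {"series": [{"x": 0,"y": 0,"z": 0.0007,"ax": 0,"ay": 0,"az": 0}]}}

```text
clock: 8.13
position: [0.517, 0.093, 0.1343]
orientation: [3.14, 0.002, 2.293]
force: [-1.4, 0.1, 7.7]
opening: 0.0153
```

Call:
{"method": "play_rows", "body": {"series": [{"x": 0,"y": 0,"z": 0.0005,"ax": 0,"ay": 0,"az": 0}]}}

```text
clock: 8.22
position: [0.5171, 0.093, 0.1343]
orientation: [3.14, 0.002, 2.293]
force: [-1.8, -0.7, 6.2]
opening: 0.0156
```

Call:
{"method": "play_rows", "body": {"series": [{"x": 0,"y": 0,"z": 0.0005,"ax": 0,"ay": 0,"az": 0}]}}

```text
clock: 8.3
position: [0.5171, 0.093, 0.1343]
orientation: [3.14, 0.002, 2.293]
force: [-3.0, -0.6, 3.6]
opening: 0.0154
```

Disc touched at TCP z = 0.1343, so the fork is fully over the bar. I'll back off 1.5 mm and turn.

Call:
{"method": "play_rows", "body": {"series": [{"x": 0,"y": 0,"z": -0.0015,"ax": 0,"ay": 0,"az": 0},{"x": 0,"y": 0,"z": 0,"ax": 0,"ay": 0,"az": 0}]}}

```text
clock: 8.47
position: [0.517, 0.093, 0.136]
orientation: [3.14, 0.002, 2.293]
force: [-0.6, 0.0, -1.2]
opening: 0.0154
```

Call:
{"method": "play_rows", "body": {"series": [{"x": 0,"y": 0,"z": 0,"ax": 0,"ay": 0,"az": 2},{"x": 0,"y": 0,"z": 0,"ax": 0,"ay": 0,"az": 2},{"x": 0,"y": 0,"z": 0,"ax": 0,"ay": 0,"az": 2}]}}

```text
clock: 8.72
position: [0.5168, 0.0925, 0.1357]
orientation: [3.141, 0.003, 2.185]
force: [-0.5, -1.0, -0.6]
opening: 0.0154
```

```bash
python3 -c "
from h import *
state();fix(.517,.093,.1358,2.19)"
```

```text
t 8.72 pos [0.5168 0.0925 0.1357] rpy [3.141e+00 3.000e-03 2.185e+00] F [-0.5 -1.  -0.6] T [-0.341  0.259 -0.001] op 0.0154
fix xyz [ 0.0003  0.0005 -0.0001] turn [ 0.02  0.16 -0.28]
```

Call:
{"method": "play_rows", "body": {"series": [{"x": 0,"y": 0,"z": 0,"ax": 0,"ay": 0,"az": 1.5},{"x": 0,"y": 0,"z": 0,"ax": 0,"ay": 0,"az": 1.5},{"x": 0,"y": 0,"z": 0,"ax": 0,"ay": 0,"az": 1.5}]}}

```text
clock: 8.97
position: [0.5166, 0.092, 0.1355]
orientation: [-3.141, 0.003, 2.102]
force: [-0.8, -0.0, 2.0]
opening: 0.0154
```

```bash
python3 -c "
from h import *
state();fix(.517,.093,.1358,2.1)"
```

```text
t 8.97 pos [0.5166 0.092  0.1355] rpy [-3.141e+00  3.000e-03  2.102e+00] F [-0.8 -0.   2. ] T [-0.02   0.224  0.034] op 0.0154
fix xyz [ 0.0007  0.0008 -0.0003] turn [-0.02  0.18  0.09]
```

Call:
{"method": "play_rows", "body": {"series": [{"x": 0.0005,"y": 0.0006,"z": -0.0005,"ax": 0,"ay": 0,"az": 1.5},{"x": 0.0003,"y": 0.0003,"z": 0,"ax": 0,"ay": 0,"az": 1.5},{"x": 0,"y": 0.0002,"z": 0,"ax": 0,"ay": 0,"az": 1.5}]}}

```text
clock: 9.22
position: [0.5168, 0.0922, 0.1355]
orientation: [-3.139, 0.005, 2.018]
force: [-1.3, -0.8, 2.4]
opening: 0.0153
```

```bash
python3 -c "
from h import *
state();fix(.517,.093,.136,2.02)"
```

```text
t 9.22 pos [0.5168 0.0922 0.1355] rpy [-3.139  0.005  2.018] F [-1.3 -0.8  2.4] T [-0.167  0.42   0.048] op 0.0153
fix xyz [ 0.0006  0.0005 -0.0005] turn [-0.13  0.28 -0.09]
```

Call:
{"method": "play_rows", "body": {"series": [{"x": 0.0004,"y": 0.0004,"z": -0.0003,"ax": 0,"ay": 0.2,"az": 1.5},{"x": 0.0002,"y": 0.0003,"z": -0.0002,"ax": 0,"ay": 0.1,"az": 1.5},{"x": 0.0001,"y": 0.0002,"z": -0.0001,"ax": 0,"ay": 0,"az": 1.5},{"x": 0.0001,"y": 0.0002,"z": 0,"ax": 0,"ay": 0,"az": 1.5},{"x": 0.0001,"y": 0.0002,"z": 0,"ax": 0,"ay": 0,"az": 1.5}]}}

```text
clock: 9.63
position: [0.517, 0.0921, 0.1354]
orientation: [-3.136, 0.002, 1.88]
force: [-2.9, -0.6, 1.9]
opening: 0.0153
```

```bash
python3 -c "
from h import *
state();fix(.517,.093,.136,1.89)"
```

```text
t 9.63 pos [0.517  0.0921 0.1354] rpy [-3.136e+00  2.000e-03  1.880e+00] F [-2.9 -0.6  1.9] T [-0.171  0.459 -0.013] op 0.0153
fix xyz [ 0.0009  0.0003 -0.0006] turn [-0.3   0.13 -0.57]
```

Call:
{"method": "play_rows", "body": {"series": [{"x": 0.0004,"y": -0.0005,"z": -0.0004,"ax": -0.2,"ay": 0.1,"az": 1.5},{"x": 0.0002,"y": 0,"z": -0.0002,"ax": -0.1,"ay": 0,"az": 1.5},{"x": 0.0002,"y": 0,"z": -0.0001,"ax": 0,"ay": 0,"az": 1.5},{"x": 0.0001,"y": 0,"z": 0,"ax": 0,"ay": 0,"az": 1.5}]}}

```text
clock: 9.97
position: [0.5165, 0.092, 0.1355]
orientation: [-3.141, 0.002, 1.77]
force: [-0.6, -0.6, 1.5]
opening: 0.0152
```

```bash
python3 -c "
from h import *
state();fix(.5165,.0927,.136,1.77)"
```

```text
t 9.97 pos [0.5165 0.092  0.1355] rpy [-3.141e+00  2.000e-03  1.770e+00] F [-0.6 -0.6  1.5] T [-0.094  0.156  0.066] op 0.0152
fix xyz [ 0.0007  0.0001 -0.0005] turn [-0.01  0.13 -0.02]
```

Call:
{"method": "play_rows", "body": {"series": [{"x": 0.0005,"y": 0,"z": -0.0004,"ax": 0,"ay": 0.1,"az": 1.5},{"x": 0.0002,"y": 0,"z": -0.0002,"ax": 0,"ay": 0,"az": 1.5},{"x": 0.0002,"y": 0,"z": -0.0001,"ax": 0,"ay": 0,"az": 1.5}]}}

```text
clock: 10.22
position: [0.5165, 0.0921, 0.1356]
orientation: [-3.141, 0.002, 1.687]
force: [0.4, -0.5, 0.6]
opening: 0.0156
```

```bash
python3 -c "
from h import *
state();fix(.5165,.0927,.136,1.69)"
```

```text
t 10.22 pos [0.5165 0.0921 0.1356] rpy [-3.141e+00  2.000e-03  1.687e+00] F [ 0.4 -0.5  0.6] T [-0.214  0.026 -0.006] op 0.0156
fix xyz [ 0.0006  0.0001 -0.0004] turn [-0.02  0.13 -0.2 ]
```

Call:
{"method": "play_rows", "body": {"series": [{"x": 0.0004,"y": 0,"z": -0.0003,"ax": 0,"ay": 0.1,"az": 1.5},{"x": 0.0002,"y": 0,"z": -0.0001,"ax": 0,"ay": 0,"az": 1.5},{"x": 0.0002,"y": 0,"z": -0.0001,"ax": 0,"ay": 0,"az": 1}]}}

```text
clock: 10.47
position: [0.5165, 0.0921, 0.1355]
orientation: [-3.141, 0.002, 1.612]
force: [-0.8, -0.9, -0.6]
opening: 0.0153
```

```bash
cat >> h.py <<'E'
def avg(n=6):
    F=[];T=[]
    for i in range(n): cams.grab_frame("side");o=ctrl.observe();F.append(o["force"]);T.append(o["wrist_torque"])
    print("avg F",np.mean(F,0).round(2),"T",np.mean(T,0).round(3),"Tz",np.round([t[2] for t in T],3));state()
E
python3 -c "
from h import *
avg();fix(.5165,.0925,.136,1.62)"
```

```text
avg F [ 0.24 -0.93 -1.04] T [-0.402  0.013  0.021] Tz [ 0.023  0.049  0.021  0.06  -0.003 -0.023]
t 10.77 pos [0.5165 0.0922 0.1356] rpy [-3.141e+00  2.000e-03  1.614e+00] F [ 0.1 -0.6 -1. ] T [-0.482 -0.014 -0.023] op 0.0153
fix xyz [ 0.0003  0.     -0.0004] turn [-0.04  0.12 -0.33]
```

Call:
{"method": "play_rows", "body": {"series": [{"x": 0.0001,"y": 0,"z": -0.0001,"ax": 0,"ay": 0,"az": 1.2},{"x": 0,"y": 0,"z": 0,"ax": 0,"ay": 0,"az": 1.2},{"x": 0,"y": 0,"z": 0,"ax": 0,"ay": 0,"az": 1.2}]}}

```text
clock: 11.02
position: [0.5165, 0.0922, 0.1356]
orientation: [-3.141, 0.002, 1.547]
force: [-0.7, -0.0, -0.6]
opening: 0.0151
```

```bash
python3 -c "
from h import *
avg();print(ctrl.observe()['tau'][5])"
```

```text
avg F [-0.04 -1.2  -0.78] T [-0.38   0.001  0.053] Tz [0.052 0.108 0.027 0.085 0.004 0.045]
t 11.32 pos [0.5165 0.0922 0.1356] rpy [-3.141e+00  2.000e-03  1.550e+00] F [ 0.5 -1.1 -0.4] T [-0.386  0.01   0.045] op 0.0153
0.038581351982429624
```

Call:
{"method": "play_rows", "body": {"series": [{"x": 0,"y": 0,"z": 0,"ax": 0,"ay": 0,"az": 1.2},{"x": 0,"y": 0,"z": 0,"ax": 0,"ay": 0,"az": 1.2}]}}

```text
clock: 11.48
position: [0.5165, 0.0922, 0.1356]
orientation: [-3.141, 0.002, 1.506]
force: [-0.2, -0.6, -1.4]
opening: 0.0153
```

```bash
python3 -c "
from h import *
print(ctrl.observe()['tau'][5]);avg();print(ctrl.observe()['tau'][5])"
```

```text
-0.5138273723423481
avg F [-0.18 -1.2  -1.11] T [-0.384  0.036  0.016] Tz [ 0.036  0.015 -0.    -0.003  0.018  0.031]
t 11.78 pos [0.5165 0.0922 0.1356] rpy [-3.141e+00  2.000e-03  1.508e+00] F [-0.6 -0.8 -0.6] T [-0.406  0.04   0.031] op 0.0155
0.039607377257198095
```

Call:
{"method": "play_rows", "body": {"series": [{"x": 0,"y": 0,"z": 0,"ax": 0,"ay": 0,"az": 1.0},{"x": 0,"y": 0,"z": 0,"ax": 0,"ay": 0,"az": 1.0}]}}

```text
clock: 11.95
position: [0.5164, 0.0922, 0.1356]
orientation: [-3.141, 0.002, 1.471]
force: [-0.1, -1.1, -0.8]
opening: 0.0153
```

```bash
python3 -c "
from h import *
print(ctrl.observe()['tau'][5]);avg();print(ctrl.observe()['tau'][5])"
```

```text
-0.4214848671108484
avg F [ 0.13 -1.1  -1.12] T [-0.364  0.03   0.051] Tz [0.077 0.011 0.031 0.04  0.053 0.093]
t 12.25 pos [0.5165 0.0922 0.1356] rpy [-3.141e+00  2.000e-03  1.473e+00] F [ 0.3 -1.7 -1.4] T [-0.351  0.054  0.093] op 0.0154
0.039622817421332
```

Settled wrist-joint torque holds at 0.0396 N m, which matches the knob's sliding friction and gives a clean signal. I'll continue in 1° steps.

Call:
{"method": "play_rows", "body": {"series": [{"x": 0,"y": 0,"z": 0,"ax": 0,"ay": 0,"az": 1.0}]}}

```text
clock: 12.33
position: [0.5165, 0.0922, 0.1356]
orientation: [-3.141, 0.002, 1.456]
force: [-0.6, -0.6, -1.1]
opening: 0.0156
```

```bash
python3 -c "
from h import *
avg(4);print(ctrl.observe()['tau'][5])"
```

```text
avg F [-0.99 -1.21 -0.55] T [-0.374  0.038  0.008] Tz [ 0.028  0.045 -0.045  0.005]
t 12.53 pos [0.5165 0.0922 0.1356] rpy [-3.141e+00  2.000e-03  1.456e+00] F [-1.4 -1.4 -0.8] T [-0.371  0.056  0.005] op 0.0153
0.08412294555455446
```

Call:
{"method": "play_rows", "body": {"series": [{"x": 0,"y": 0,"z": 0,"ax": 0,"ay": 0,"az": 1.0}]}}

```text
clock: 12.62
position: [0.5164, 0.0922, 0.1355]
orientation: [-3.141, 0.002, 1.438]
force: [-0.8, -1.2, -0.4]
opening: 0.015
```

```bash
python3 -c "
from h import *
avg(4);print(ctrl.observe()['tau'][5])"
```

```text
avg F [-0.37 -1.68 -0.86] T [-0.366  0.07   0.023] Tz [ 0.04   0.062 -0.003 -0.006]
t 12.82 pos [0.5165 0.0922 0.1356] rpy [-3.141e+00  2.000e-03  1.438e+00] F [-0.  -1.5 -1.1] T [-0.393  0.089 -0.006] op 0.0153
0.08451674832031131
```

Call:
{"method": "play_rows", "body": {"series": [{"x": 0,"y": 0,"z": 0,"ax": 0,"ay": 0,"az": 1.0}]}}

```text
clock: 12.9
position: [0.5164, 0.0922, 0.1356]
orientation: [-3.141, 0.002, 1.421]
force: [0.3, -1.7, -0.9]
opening: 0.0154
```

```bash
python3 -c "
from h import *
avg(8);print(ctrl.observe()['tau'][5])"
```

```text
avg F [-0.2  -1.16 -0.52] T [-0.379  0.057  0.034] Tz [0.002 0.019 0.043 0.07  0.022 0.043 0.046 0.024]
t 13.3 pos [0.5165 0.0922 0.1356] rpy [-3.141e+00  2.000e-03  1.421e+00] F [-0.4 -0.2 -0.4] T [-0.383 -0.028  0.024] op 0.0152
0.035178669495508075
```

Call:
{"method": "play_rows", "body": {"series": [{"x": 0,"y": 0,"z": 0,"ax": 0,"ay": 0,"az": 1.0}]}}

```text
clock: 13.38
position: [0.5165, 0.0922, 0.1356]
orientation: [-3.141, 0.002, 1.403]
force: [0.4, -1.5, -0.7]
opening: 0.0153
```

```bash
python3 -c "
from h import *
avg(8);print(ctrl.observe()['tau'][5])"
```

```text
avg F [ 0.03 -1.17 -0.86] T [-0.368  0.058  0.039] Tz [ 0.012  0.105  0.032  0.043  0.036 -0.005  0.063  0.027]
t 13.78 pos [0.5164 0.0922 0.1355] rpy [-3.141e+00  2.000e-03  1.404e+00] F [-0.5 -1.4 -0.8] T [-0.371  0.077  0.027] op 0.015
0.03532925387844443
```

Still sliding friction (0.035). Continuing.

Call:
{"method": "play_rows", "body": {"series": [{"x": 0,"y": 0,"z": 0,"ax": 0,"ay": 0,"az": 1.0}]}}

```text
clock: 13.87
position: [0.5165, 0.0922, 0.1356]
orientation: [-3.141, 0.002, 1.386]
force: [-0.3, -2.1, -1.4]
opening: 0.0153
```

```bash
python3 -c "
from h import *
avg(8);print(ctrl.observe()['tau'][5])"
```

```text
avg F [-0.37 -1.22 -0.72] T [-0.342  0.073  0.047] Tz [0.059 0.009 0.063 0.019 0.068 0.076 0.025 0.055]
t 14.27 pos [0.5164 0.0922 0.1356] rpy [-3.141e+00  2.000e-03  1.386e+00] F [-0.8 -0.3 -0.3] T [-0.349  0.116  0.055] op 0.0154
0.03543576691299677
```

Call:
{"method": "play_rows", "body": {"series": [{"x": 0,"y": 0,"z": 0,"ax": 0,"ay": 0,"az": 1.0}]}}

```text
clock: 14.35
position: [0.5164, 0.0922, 0.1356]
orientation: [-3.141, 0.002, 1.369]
force: [-1.2, -0.8, -1.0]
opening: 0.0155
```

```bash
python3 -c "
from h import *
avg(8);print(ctrl.observe()['tau'][5])"
```

```text
avg F [-0.36 -0.97 -0.77] T [-0.358  0.059  0.031] Tz [ 0.009 -0.006  0.066  0.033  0.049  0.053  0.024  0.022]
t 14.75 pos [0.5164 0.0922 0.1356] rpy [-3.141e+00  2.000e-03  1.369e+00] F [-0.5 -0.9 -0.4] T [-0.336  0.032  0.022] op 0.0154
0.035445475950837135
```

Call:
{"method": "play_rows", "body": {"series": [{"x": 0,"y": 0,"z": 0,"ax": 0,"ay": 0,"az": 1.0}]}}

```text
clock: 14.83
position: [0.5165, 0.0922, 0.1356]
orientation: [-3.141, 0.002, 1.351]
force: [-0.4, -1.3, -0.6]
opening: 0.0155
```

```bash
python3 -c "
from h import *
avg(8);print(ctrl.observe()['tau'][5])"
```

```text
avg F [-0.54 -1.26 -0.71] T [-0.339  0.073  0.05 ] Tz [0.039 0.027 0.026 0.021 0.056 0.078 0.077 0.079]
t 15.23 pos [0.5164 0.0922 0.1356] rpy [-3.141e+00  2.000e-03  1.351e+00] F [-0.5 -0.6 -0.8] T [-0.387  0.093  0.079] op 0.0155
0.03543389844708145
```

Call:
{"method": "play_rows", "body": {"series": [{"x": 0,"y": 0,"z": 0,"ax": 0,"ay": 0,"az": 0.8}]}}

```text
clock: 15.32
position: [0.5164, 0.0922, 0.1356]
orientation: [-3.141, 0.002, 1.337]
force: [-0.5, -2.4, 0.5]
opening: 0.0151
```

```bash
python3 -c "
from h import *
avg(8);print(ctrl.observe()['tau'][5])"
```

```text
avg F [-0.7  -1.41 -0.72] T [-0.356  0.076  0.03 ] Tz [ 0.029  0.011  0.017  0.053  0.06   0.083 -0.008 -0.002]
t 15.72 pos [0.5164 0.0922 0.1356] rpy [-3.141e+00  2.000e-03  1.337e+00] F [-0.3 -1.2 -0.9] T [-0.377  0.074 -0.002] op 0.0155
0.03624793840572238
```

Call:
{"method": "play_rows", "body": {"series": [{"x": 0,"y": 0,"z": 0,"ax": 0,"ay": 0,"az": 0.8}]}}

```text
clock: 15.8
position: [0.5164, 0.0922, 0.1356]
orientation: [-3.142, 0.002, 1.323]
force: [-0.8, -0.5, 0.3]
opening: 0.0153
```

```bash
python3 -c "
from h import *
avg(8);print(ctrl.observe()['tau'][5])"
```

```text
avg F [-0.2  -1.5  -0.49] T [-0.352  0.11   0.04 ] Tz [ 0.072  0.047  0.015  0.074 -0.005  0.046  0.018  0.053]
t 16.2 pos [0.5164 0.0922 0.1355] rpy [-3.141e+00  2.000e-03  1.323e+00] F [-0.8 -2.1 -0.7] T [-0.368  0.089  0.053] op 0.0151
0.0472050451207906
```

Call:
{"method": "play_rows", "body": {"series": [{"x": 0,"y": 0,"z": 0,"ax": 0,"ay": 0,"az": 0.8}]}}

```text
clock: 16.28
position: [0.5165, 0.0922, 0.1356]
orientation: [3.142, 0.002, 1.309]
force: [-1.3, -1.9, -1.0]
opening: 0.0153
```

```bash
python3 -c "
from h import *
avg(8);print(ctrl.observe()['tau'][5])"
```

```text
avg F [-0.55 -1.22 -0.77] T [-0.361  0.12   0.074] Tz [0.072 0.077 0.075 0.096 0.086 0.075 0.056 0.057]
t 16.68 pos [0.5164 0.0922 0.1356] rpy [-3.142e+00  2.000e-03  1.310e+00] F [-0.7 -0.9 -0.9] T [-0.365  0.115  0.057] op 0.0154
0.0723952311091125
```

The torque now rises steadily, 0.035 → 0.047 → 0.072 N m for 0.8° steps, so the knob is against its stop. I'll back off about 8° within the slack and draw the key up.

Call:
{"method": "play_rows", "body": {"series": [{"x": 0,"y": 0,"z": 0,"ax": 0,"ay": 0,"az": -2},{"x": 0,"y": 0,"z": 0,"ax": 0,"ay": 0,"az": -2},{"x": 0,"y": 0,"z": 0,"ax": 0,"ay": 0,"az": -2},{"x": 0,"y": 0,"z": 0,"ax": 0,"ay": 0,"az": -2}]}}

```text
clock: 17.02
position: [0.5166, 0.0928, 0.1356]
orientation: [-3.142, 0.001, 1.454]
force: [0.1, 0.1, -0.9]
opening: 0.0154
```

```bash
python3 -c "
from h import *
avg(6);print(ctrl.observe()['tau'][5])"
```

```text
avg F [ 0.21 -0.2  -0.79] T [-0.014  0.008  0.009] Tz [ 0.017  0.002  0.013 -0.008 -0.027  0.056]
t 17.32 pos [0.5166 0.0926 0.1356] rpy [-3.141e+00  1.000e-03  1.451e+00] F [ 0.2  0.2 -0.6] T [0.007 0.023 0.056] op 0.0151
0.007062859658617526
```

Call:
{"method": "play_rows", "body": {"series": [{"x": 0,"y": 0,"z": -0.003,"ax": 0,"ay": 0,"az": 0},{"x": 0,"y": 0,"z": -0.005,"ax": 0,"ay": 0,"az": 0},{"x": 0,"y": 0,"z": -0.008,"ax": 0,"ay": 0,"az": 0},{"x": 0,"y": 0,"z": -0.01,"ax": 0,"ay": 0,"az": 0},{"x": 0,"y": 0,"z": -0.012,"ax": 0,"ay": 0,"az": 0}]}}

```text
clock: 17.73
position: [0.5153, 0.0929, 0.1745]
orientation: [-3.138, 0.001, 1.449]
force: [0.4, -0.7, -0.6]
opening: 0.0155
```

Call:
{"method": "play_rows", "body": {"series": [{"x": 0,"y": 0,"z": -0.02,"ax": 0,"ay": 0,"az": 0},{"x": 0,"y": 0,"z": -0.02,"ax": 0,"ay": 0,"az": 0},{"x": 0,"y": 0,"z": -0.005,"ax": 0,"ay": 0,"az": 0}]}}

```text
clock: 17.98
position: [0.5159, 0.0929, 0.226]
orientation: [-3.141, 0.001, 1.449]
force: [1.4, 0.9, -1.6]
opening: 0.0154
```

```bash
python3 -c "
from h import *
state();plan([(.475,-.25,.22,1.9)],step=.037)"
```

```text
t 17.98 pos [0.5159 0.0929 0.226 ] rpy [-3.141e+00  1.000e-03  1.449e+00] F [ 1.4  0.9 -1.6] T [-0.024 -0.085  0.041] op 0.0154
[{"x":-0.0345,"y":0.0001,"z":0.0006,"az":-2.6},{"x":-0.0345,"y":-0.0014,"z":0.0006,"az":-2.6},{"x":-0.0344,"y":-0.003,"z":0.0006,"az":-2.6},{"x":-0.0342,"y":-0.0046,"z":0.0006,"az":-2.6},{"x":-0.034,"y":-0.0061,"z":0.0006,"az":-2.6}]
[{"x":-0.0337,"y":-0.0076,"z":0.0006,"az":-2.6},{"x":-0.0333,"y":-0.0091,"z":0.0006,"az":-2.6},{"x":-0.0329,"y":-0.0106,"z":0.0006,"az":-2.6},{"x":-0.0323,"y":-0.0121,"z":0.0006,"az":-2.6},{"x":-0.0318,"y":-0.0135,"z":0.0006,"az":-2.6}]
```

Call:
{"method": "play_rows", "body": {"series": [{"x": -0.034,"y": 0,"z": 0,"ax": 0,"ay": 0,"az": -2.7},{"x": -0.034,"y": -0.001,"z": 0,"ax": 0,"ay": 0,"az": -2.7},{"x": -0.034,"y": -0.003,"z": 0,"ax": 0,"ay": 0,"az": -2.7},{"x": -0.034,"y": -0.005,"z": 0,"ax": 0,"ay": 0,"az": -2.7},{"x": -0.034,"y": -0.006,"z": 0,"ax": 0,"ay": 0,"az": -2.7}]}}

```text
clock: 18.4
position: [0.4988, -0.0771, 0.2322]
orientation: [3.133, 0.002, 1.704]
force: [0.2, -0.2, -0.9]
opening: 0.0152
```

Call:
{"method": "play_rows", "body": {"series": [{"x": -0.034,"y": -0.008,"z": 0,"ax": 0,"ay": 0,"az": -2.7},{"x": -0.033,"y": -0.009,"z": 0,"ax": 0,"ay": 0,"az": -2.7},{"x": -0.033,"y": -0.011,"z": 0,"ax": 0,"ay": 0,"az": -2.7},{"x": -0.032,"y": -0.012,"z": 0,"ax": 0,"ay": 0,"az": -2.7},{"x": -0.02,"y": -0.01,"z": 0,"ax": 0,"ay": 0,"az": -2.7}]}}

```text
clock: 18.82
position: [0.4819, -0.2468, 0.2345]
orientation: [3.132, 0.008, 1.951]
force: [-0.3, 0.1, -0.9]
opening: 0.0155
```

Run:
```python
from h import *
state();fix(.4600,-.3185,.2,1.98)
t=cams.grab_frame("top")[:,:,::-1]
cv2.imwrite("pics/t3.png",cv2.resize(t[232:296,125:259],(804,384),interpolation=cv2.INTER_CUBIC)[:,:800])
g=t.min(2).astype(float)
for th in(120,150):
    n,l=cv2.connectedComponents((g[256:274,217:237]>th).astype(np.uint8));L=l[9,9];ys,xs=np.where(l==L);ys=ys+256;xs=xs+217;w=g[ys,xs]-th+10
    cx,cy=np.average(xs,weights=w),np.average(ys,weights=w);ev,vec=np.linalg.eigh(np.cov(np.c_[xs,ys].T,aweights=w));v=vec[:,1]
    A=onz("top",(cx-6*v[0],cy-6*v[1]),.074);B=onz("top",(cx+6*v[0],cy+6*v[1]),.074);d=B-A
    print(th,len(xs),L,ev,(A+B)/2,np.arctan2(d[1],d[0])%np.pi)
```

```text
t 18.82 pos [ 0.4819 -0.2468  0.2345] rpy [3.132 0.008 1.951] F [-0.3  0.1 -0.9] T [ 0.045 -0.028 -0.049] op 0.0155
fix xyz [-0.0582 -0.0472  0.0345] turn [ 0.54  0.45 -1.68]
120 73 1 [ 1.35106519 15.79746917] [0.51723679 0.09324753 0.074     ] 1.5363420424787042
150 57 1 [ 1.01092299 14.78208261] [0.51742146 0.09319994 0.074     ] 1.5346389050806142
```

View pics/t3.png

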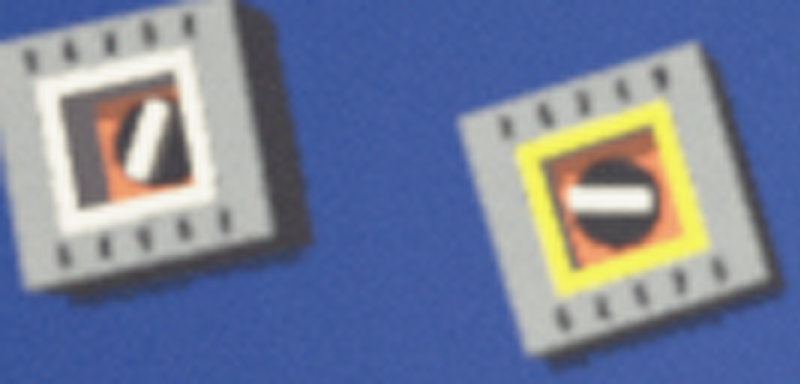

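The yellow module's bar at (610,199) has turned to yaw 1.535, which gives q ≈ 1.90: fully home. The white knob is unchanged. Next I'll return the key.

Call:
{"method": "play_rows", "body": {"series": [{"x": -0.025,"y": -0.02,"z": 0.01,"ax": 0.3,"ay": 0.3,"az": -0.8},{"x": -0.02,"y": -0.017,"z": 0.01,"ax": 0,"ay": 0,"az": -0.4},{"x": -0.006,"y": -0.006,"z": 0.005,"ax": 0,"ay": 0,"az": 0},{"x": 0,"y": 0,"z": 0,"ax": 0,"ay": 0,"az": 0},{"x": 0,"y": 0,"z": 0,"ax": 0,"ay": 0,"az": 0}]}}

```text
clock: 19.28
position: [0.4599, -0.3182, 0.2098]
orientation: [3.137, 0.005, 1.971]
force: [0.2, -0.2, -0.8]
opening: 0.0155
```

```bash
python3 -c "
from h import *
state();fix(.46,-.3188,.16,1.98)"
```

```text
t 19.28 pos [ 0.4599 -0.3182  0.2098] rpy [3.137 0.005 1.971] F [ 0.2 -0.2 -0.8] T [0.043 0.034 0.015] op 0.0155
fix xyz [-0.0004 -0.0004  0.0498] turn [ 0.25  0.26 -0.54]
```

Call:
{"method": "play_rows", "body": {"series": [{"x": 0,"y": 0,"z": 0.02,"ax": 0.2,"ay": 0.2,"az": -0.4},{"x": 0,"y": 0,"z": 0.02,"ax": 0,"ay": 0,"az": 0},{"x": 0,"y": 0,"z": 0.01,"ax": 0,"ay": 0,"az": 0},{"x": 0,"y": 0,"z": 0,"ax": 0,"ay": 0,"az": 0},{"x": 0,"y": 0,"z": 0,"ax": 0,"ay": 0,"az": 0}]}}

```text
clock: 19.7
position: [0.4631, -0.314, 0.1623]
orientation: [3.138, 0.004, 1.981]
force: [0.1, -0.2, 0.3]
opening: 0.0157
```

```bash
python3 -c "
from h import *
state();fix(.46,-.3188,.0833,1.98)"
```

```text
t 19.7 pos [ 0.4631 -0.314   0.1623] rpy [3.138 0.004 1.981] F [ 0.1 -0.2  0.3] T [-0.012  0.023 -0.014] op 0.0157
fix xyz [-0.0028 -0.005   0.079 ] turn [0.19 0.25 0.06]
```

Sideways drift of 5 mm came with the fast descent. I'll correct it and use smaller steps.

Call:
{"method": "play_rows", "body": {"series": [{"x": -0.003,"y": -0.005,"z": 0,"ax": 0.2,"ay": 0.2,"az": 0},{"x": 0,"y": 0,"z": 0,"ax": 0,"ay": 0,"az": 0},{"x": 0,"y": 0,"z": 0.008,"ax": 0,"ay": 0,"az": 0},{"x": 0,"y": 0,"z": 0.008,"ax": 0,"ay": 0,"az": 0},{"x": 0,"y": 0,"z": 0,"ax": 0,"ay": 0,"az": 0}]}}

```text
clock: 20.12
position: [0.4613, -0.3196, 0.1495]
orientation: [3.14, 0.006, 1.983]
force: [-0.0, -0.3, -1.3]
opening: 0.0151
```

```bash
python3 -c "
from h import *
state();fix(.46,-.3188,.0833,1.98)"
```

```text
t 20.12 pos [ 0.4613 -0.3196  0.1495] rpy [3.14  0.006 1.983] F [-0.  -0.3 -1.3] T [ 0.013 -0.038 -0.016] op 0.0151
fix xyz [ 0.0016 -0.001   0.0662] turn [0.08 0.33 0.15]
```

Call:
{"method": "play_rows", "body": {"series": [{"x": 0.001,"y": -0.001,"z": 0.007,"ax": 0,"ay": 0.3,"az": 0},{"x": 0,"y": 0,"z": 0.007,"ax": 0,"ay": 0,"az": 0},{"x": 0,"y": 0,"z": 0.007,"ax": 0,"ay": 0,"az": 0},{"x": 0,"y": 0,"z": 0.007,"ax": 0,"ay": 0,"az": 0}]}}

```text
clock: 20.45
position: [0.4602, -0.3195, 0.1199]
orientation: [3.14, 0.001, 1.982]
force: [0.2, 0.0, -0.7]
opening: 0.0153
```

```bash
python3 -c "
from h import *
state();fix(.46,-.3188,.0833,1.98)"
```

```text
t 20.45 pos [ 0.4602 -0.3195  0.1199] rpy [3.140e+00 1.000e-03 1.982e+00] F [ 0.2  0.  -0.7] T [-0.07   0.009 -0.025] op 0.0153
fix xyz [0.0008 0.0001 0.0366] turn [0.11 0.08 0.12]
```

The fork is inside the hole with no contact.

Call:
{"method": "play_rows", "body": {"series": [{"x": 0,"y": 0,"z": 0.007,"ax": 0,"ay": 0,"az": 0},{"x": 0,"y": 0,"z": 0.007,"ax": 0,"ay": 0,"az": 0},{"x": 0,"y": 0,"z": 0.007,"ax": 0,"ay": 0,"az": 0},{"x": 0,"y": 0,"z": 0.006,"ax": 0,"ay": 0,"az": 0},{"x": 0,"y": 0,"z": 0.003,"ax": 0,"ay": 0,"az": 0}]}}

```text
clock: 20.87
position: [0.4593, -0.3186, 0.0844]
orientation: [3.141, -0.001, 1.982]
force: [-0.9, 0.5, -1.2]
opening: 0.0155
```

```bash
python3 -c "
from h import *
state();fix(.46,-.3188,.0833,1.98)"
```

```text
t 20.87 pos [ 0.4593 -0.3186  0.0844] rpy [ 3.141e+00 -1.000e-03  1.982e+00] F [-0.9  0.5 -1.2] T [-0.047 -0.007  0.032] op 0.0155
fix xyz [-0.0005  0.0005  0.0011] turn [ 0.05 -0.08  0.12]
```

Call:
{"method": "play_rows", "body": {"series": [{"x": 0,"y": 0,"z": 0.0005,"ax": 0,"ay": 0,"az": 0}]}}

```text
clock: 20.95
position: [0.4592, -0.3184, 0.0835]
orientation: [3.141, -0.002, 1.982]
force: [-2.4, 2.2, 8.0]
opening: 0.0156
```

Call:
{"method": "play_rows", "body": {"series": [{"x": 0,"y": 0,"z": 0.0005,"ax": 0,"ay": 0,"az": 0}]}}

```text
clock: 21.03
position: [0.4593, -0.3184, 0.0835]
orientation: [3.141, -0.002, 1.982]
force: [-2.9, 3.0, 9.0]
opening: 0.0157
```

Call:
{"method": "play_rows", "body": {"series": [{"x": 0,"y": 0,"z": 0.0004,"ax": 0,"ay": 0,"az": 0}]}}

```text
clock: 21.12
position: [0.4594, -0.3186, 0.0835]
orientation: [3.141, -0.001, 1.982]
force: [-0.1, 1.0, 0.0]
opening: 0.0154
```

The collar is seated at TCP z = 0.0835, as predicted. I'll open partway and then lift.

Call:
{"method": "play_rows", "body": {"series": [{"x": 0,"y": 0,"z": 0,"ax": 0,"ay": 0,"az": 0},{"x": 0,"y": 0,"z": 0,"ax": 0,"ay": 0,"az": 0},{"x": 0,"y": 0,"z": 0,"ax": 0,"ay": 0,"az": 0},{"x": 0,"y": 0,"z": 0,"ax": 0,"ay": 0,"az": 0},{"x": 0,"y": 0,"z": 0,"ax": 0,"ay": 0,"az": 0}], "jaw": 0.05}}

```text
clock: 21.53
position: [0.46, -0.3192, 0.0844]
orientation: [3.14, 0.001, 1.982]
force: [0.3, 0.3, -0.2]
opening: 0.0498
```

Call:
{"method": "play_rows", "body": {"series": [{"x": 0,"y": 0,"z": -0.008,"ax": 0,"ay": 0,"az": 0},{"x": 0,"y": 0,"z": -0.012,"ax": 0,"ay": 0,"az": 0},{"x": 0,"y": 0,"z": -0.015,"ax": 0,"ay": 0,"az": 0},{"x": 0,"y": 0,"z": -0.02,"ax": 0,"ay": 0,"az": 0},{"x": 0,"y": 0,"z": -0.03,"ax": 0,"ay": 0,"az": 0}]}}

```text
clock: 21.95
position: [0.4574, -0.3165, 0.169]
orientation: [-3.14, -0.008, 1.982]
force: [0.2, -0.4, 0.3]
opening: 0.05
```

Call:
{"method": "play_rows", "body": {"series": [{"x": 0,"y": 0,"z": -0.03,"ax": 0,"ay": 0,"az": 0},{"x": 0.02,"y": 0.0,"z": -0.03,"ax": 0,"ay": 0,"az": 0},{"x": 0.03,"y": 0,"z": 0,"ax": 0,"ay": 0,"az": 0},{"x": 0.03,"y": 0,"z": 0,"ax": 0,"ay": 0,"az": 0},{"x": 0.02,"y": 0,"z": 0,"ax": 0,"ay": 0,"az": 0}]}}

```text
clock: 22.37
position: [0.4187, -0.2274, 0.2455]
orientation: [3.138, 0.006, 1.978]
force: [-0.6, 0.4, -0.0]
opening: 0.0502
```

Run:
```python
from h import *
state()
for i in range(6): s=cams.grab_frame("side");t=cams.grab_frame("top")
state()
a=cv2.resize(s[250:470,270:490,::-1],(400,400));b=cv2.resize(t[150:370,330:550,::-1],(400,400))
cv2.imwrite("pics/f.png",np.hstack([a,b]))
```

```text
t 22.37 pos [ 0.4187 -0.2274  0.2455] rpy [3.138 0.006 1.978] F [-0.6  0.4 -0. ] T [ 0.009 -0.003  0.031] op 0.0502
t 22.97 pos [ 0.419  -0.2289  0.2425] rpy [3.140e+00 2.000e-03 1.978e+00] F [ 0.3 -0.2 -0.5] T [-0.007 -0.03  -0.015] op 0.0499
```

View pics/f.png

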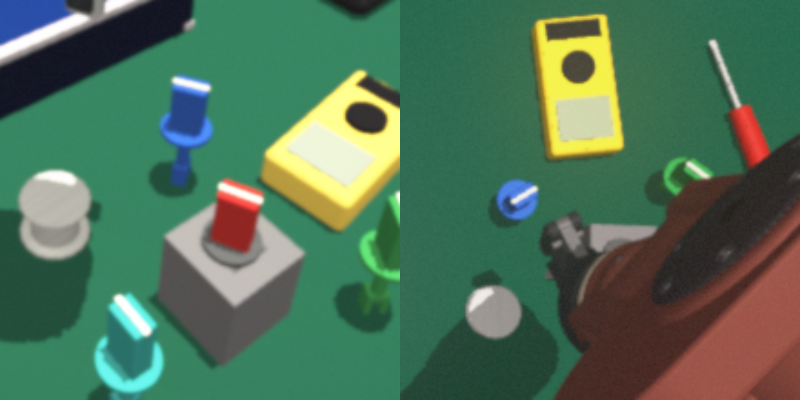

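The side view shows the red key upright in the stand at (237,220) with its collar flat on the top. The gripper is clear, and the spool and multimeter are where they were.

```bash
python3 -c "
from h import *
ticket.job_done();state()"
```

```text
the job is handed in; nothing more can be done
the job is handed in; nothing more can be done
```

The yellow-rimmed module's knob is turned fully clockwise to its stop, and the red key is back upright in its stand. The job is handed in, at about 23 s of the 67 s allowed.

- **Turning:** I lowered the fork over the bar until it lightly touched the disc (about 8 N), backed off 1.5 mm and turned in small steps. The knob turned at about 0.035–0.04 N m. At the stop the torque rose to about 0.07 N m, where I ended the turn.
- **Knob check:** from the top camera the bar had turned to an angle of about 1.90 rad, against the stop at 1.9.
- **Key check:** the collar touched down on the stand with about 9 N at the height I expected. The last side view shows it upright and flat on the stand, with the gripper clear.
- **Other items:** the white-rimmed knob, multimeter and spool looked unmoved. I did not measure the relay again afterwards, but nothing was moved near it.

**Disagreements:**
- The two cameras disagreed by about 2 mm.
- The stop came about 3° later than the key's angle predicted.
- Single wrist-torque readings varied by about 0.03 N m, so I averaged them. The joint torque also read 0.084 N m at two steps about 8° before the stop, while the averaged wrist torque stayed low.

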